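Load a setting-die base with its two anvil inserts

TASK

First lift the wooden presser off the aluminium die base and lay it flat in the shallow steel tray. Then put the long rectangular white insert and the short, wide rectangular one into their matching recesses in the die base and press each down until its top is flush with the base. Leave the round insert and everything else on the table where it is.

Things in the scene. Friction and masses are not known exactly. Their poses are not given: they have to be found in the camera images.
- base_top (a point): centre of the top face of the fixed aluminium die base: block 150 (x) x 200 (y) x 36 mm high on the table, left or right of the robot's middle, turned up to 0.35 rad. In its top are two straight-walled recesses, 28 mm deep, 4 mm chamfer round the mouth, centred 50 mm either side of this point along its y. An insert that goes in off-centre can tip, one end caught on the chamfer; a push on the high end sends it down.
- recess_long (a point): centre of the mouth of the long recess, level with the top face of the die base (world z = 36 mm); the recess measures 116 mm along its x and 38 mm along its y, 28 mm deep (below a 4 mm chamfer). Axes as base. A black pad stands 9 to 12 mm above its floor: the insert dropped in stands so much proud until a push of about 7 N (more if quick) on its top slides the pad down; it stays down.
- recess_wide (a point): centre of the mouth of the short wide recess, level with the top face of the die base (world z = 36 mm); 80 mm along its x and 54 mm along its y, 28 mm deep (below a 4 mm chamfer). Axes as base. A black pad stands 9 to 12 mm above its floor: the insert dropped in stands so much proud until a push of about 7 N (more if quick) on its top slides the pad down; it stays down.
- bar_mid (a point): centre (half-way up) of the long insert: white nylon block 112 (x) x 34 (y) x 28 mm high (z), three dark round cups on its top; about 0.15 kg. Starts lying flat on the cutting mat. It fits either way round.
- wide_mid (a point): centre (half-way up) of the short wide insert: white nylon block 76 (x) x 50 (y) x 28 mm high (z), two dark round cups on its top; about 0.15 kg. Starts lying flat on the cutting mat. It fits either way round.
- puck_mid (a point): centre (half-way up) of a spare round insert, white nylon disc 66 mm across and 28 mm high, one dark cup on top. It stands on the mat in a row with the other two, about 95 mm from centre to centre, in any order; it belongs in neither recess and stays where it is.
- presser_mid (a point): centre (half-way up) of the wooden presser: flat bar with round ends, 142 (x) x 26 (y) x 20 mm high (z), about 60 g. Starts lying flat on top of the die base, across both recesses.
- tray_in (a point): centre of the inner floor (4 mm above the table) of the fixed shallow dark steel tray beyond the middle of the work area: inside 97 mm along its x and 192 mm along its y, rim 12 mm above this floor.
- mat: fixed green cutting mat with white grid, 250 (x) x 330 (y) x 3 mm thick; origin at the centre of its underside. The inserts stand on it in a row along its y.
- spool: small grey thread spool standing on the mat, 32 mm across, 48 mm high, beyond the row of inserts (far side from the robot); bystander. Origin at its underside.
- jar: small glass jar with black cap on the mat, 38 mm across, 55 mm high, on the robot's side of the row of inserts; bystander. Origin at its underside.
- tape: roll of tape lying flat beside the die base, 84 mm across, 24 mm high; bystander. Origin at its underside.
- pliers: pliers lying on the table between the die base and the robot, 125 mm long, 16 mm high; bystander. Origin at the pivot, on the table.
Not all that is in view belongs to the job. Of the things shaped like the part that bears base_top, the aluminium one is meant.

How it is judged:
By the outcome, as a careful person would: the job done as asked, in the order asked, and still so for the second after the job is handed in, with the robot touching nothing.
It also fails if it takes over 72 s, if anything falls off the work surface, if the arm or the gripper's body presses on something with over 40 N, if the wrist force passes 120 N, or if a joint passes its speed limit or range.

ROBOT

A 6-joint arm with a two-finger parallel gripper is mounted at the origin on the work surface. World frame = base frame: x ahead of the robot, y to its left, z up, the work surface at z = 0. Lengths are in m, angles in degrees, forces in N, time in s.
With the tool pointing down it reaches from about 0.4 to 0.825 m from the base axis. Payload 7 kg.
Tool frame: the origin (TCP) lies at the very end of the fingers, on their centre line; the grasp point (between the pads) lies 19 mm behind it; x points along the fingers, y is the direction in which the jaws open and shut, and the axes are right-handed (so a half turn about x gives the same grasp; the last joint's range is limited). The gripper opens to 88 mm and grips with 3 to 60 N. Pads are 19 mm wide; open, the fingers measure 130 mm over their backs; the gripper's body (78 mm by 193 mm) begins 47 mm behind the grasp point.
Start: joints at [85.09, 20.546, 0.682, 0, -70.136, -16.507], TCP at [0.246, 0.628, 0.227] pointing down, gripper open.
Joint ranges: [-176.03, 176.03], [-82.01, 121.73], [-58.28, 71.71], [-173.87, 95.51], [-174.79, -0.11], [-173.66, 173.66]. Speed limits (degrees/s): [136.94, 136.94, 172.46, 180, 180, 180].

INTERFACE

Orientations are given as [roll, pitch, yaw] about the fixed x, y, z axes, in that order (R = Rz(yaw) Ry(pitch) Rx(roll)).
In Python, from plant import * gives the robot as it stands. The module is installed in compiled form; this text tells all that it offers.
- The arm moves only by the shell command python3 -m creep 'ROWS' [FORCE]. ROWS is a JSON object of lists of equal length, an entry for each row: "jaw": the closure, from -1 (fully open) to 1 (shut); "translation": the shift along the tool's x, y, z in m, a list of three; "roll": the turn about the tool's x in rad. A call has exactly 10 rows; each row shifts and turns the commanded pose from where the row before left it, along the tool's axes as they then stand; what a row does not reach is not made up. A row lasts 1/10 s, in which the tool goes at most 50 mm and 8.59 degrees, less where a joint would pass 70% of its speed; a pose out of reach is approached as far as the arm can. A call with a gripper value outside its range is refused whole. The fingers move at their own pace and stop on an object; FORCE is the grip in N (left out, the last holds). Time passes only in rows, so rows that do not move let the fingers close, or fill a call up. It gives the time, the measured TCP pose, the force and the opening at its end, in the units of the state.
- get_state(): the state, without advancing time (a new reading comes with each control period).
- capture(name): name is "scene" or "top"; returns a dict with "image" (384x512x3 uint8, red, green, blue), "fovy" (degrees; the focal length in pixels is half the picture's height over the tangent of half this angle, whatever the lens; pixels are square), "cx", "cy" (the principal point, pixels), "D" ([k1, k2, p1, p2, k3] as OpenCV has them; the pictures are not rectified), "pose" (4x4, takes a point from camera to world coordinates). Camera axes: x right, y up, looking along -z (the intrinsics and any distortion apply to the point x, -y, -z); pixel columns grow to the right and rows downward; lengths in m; the calibration is good to about 2 mm. A picture is of the moment at which its call begins. There is no depth.
- close_job(): hands the job in, once; it reports no verdict.
The state is a dict: "time_s": time; "joints": joint angles; "qd": joint speeds; "joint_torque": joint torques, N m; "tcp_pos": TCP position; "eef_rot": TCP orientation; "contact_force": force on the tool from outside, world axes, zero at the start; "moment": the same for the moment, N m; "gripper_width": finger opening in m.
Only numpy, scipy, OpenCV 4.12 (cv2) and the standard library are available. Lean on these libraries where they do the work, as an engineer would, in place of code of your own. Each camera call takes 0.05 s, during which the arm holds its last target.

## Working session

There is one attempt and no reset: what is moved stays moved. The work goes in short steps, Python scripts to look and compute and a shell command to move; the robot and the scene stay as the last step left them, time stands still between calls to the robot, and variables do not carry over. Pictures are saved under pics/ and viewed, and the job is handed in when it is done.

```bash
mkdir -p pics; python3 - <<'E'
from plant import *
import cv2
print(get_state())
for n in ("scene","top"):
    c=capture(n); cv2.imwrite(f"pics/{n}0.png",c["image"][:,:,::-1]); 
    print(n,c["fovy"],c["cx"],c["cy"],c["D"],c["pose"])
    import pickle; pickle.dump(c,open(f"pics/{n}0.pkl","wb"))
E
```

```text
{'time_s': 0.0, 'joints': array([ 8.50900969e+01,  2.05901618e+01,  6.31908541e-01, -2.06192313e-02,
       -7.01388827e+01, -1.65069473e+01]), 'qd': array([-0.00344977,  0.09993618,  0.03899609, -0.01154461, -0.0739068 ,
       -0.04420745]), 'joint_torque': array([-2.74924656e-03, -5.82707191e+01,  2.93053919e+01,  6.99676126e+00,
        7.12816996e-03, -1.78567143e-04]), 'tcp_pos': array([0.24631608, 0.62788573, 0.22562136]), 'eef_rot': array([  95.2234158 ,   89.90094829, -106.20045627]), 'contact_force': array([-0.72692164,  0.05034749,  0.44696068]), 'moment': array([ 0.00667511,  0.02316047, -0.02260594]), 'gripper_width': 0.08790416439629883}
scene 47.06073778230512 256.6624953918719 197.14101243941943 [-0.09638974  0.          0.          0.          0.        ] [[ 0.0504066  -0.53981595  0.84027252  1.33787074]
 [ 0.99872613  0.02530543 -0.04365502 -0.01989164]
 [ 0.00230222  0.84140262  0.54040386  0.65743932]
 [ 0.          0.          0.          1.        ]]
top 44.57559066512359 253.07328946388867 195.64328526571117 [-0.14109996  0.          0.          0.          0.        ] [[ 5.63993960e-04  9.95626554e-01 -9.34208078e-02  3.14780305e-01]
 [-9.99998831e-01  4.28776354e-04 -1.46746941e-03  2.54298649e-02]
 [-1.42099488e-03  9.34215263e-02  9.95625632e-01  1.26037877e+00]
 [ 0.00000000e+00  0.00000000e+00  0.00000000e+00  1.00000000e+00]]
```

View pics/scene0.png

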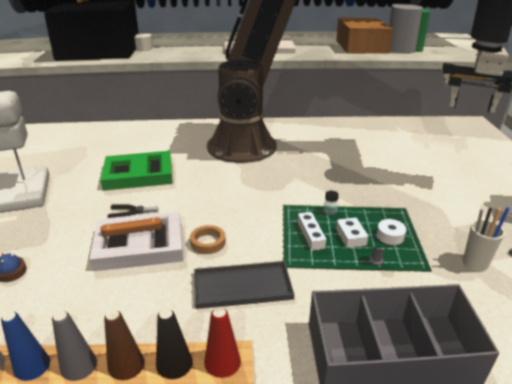

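View pics/top0.png

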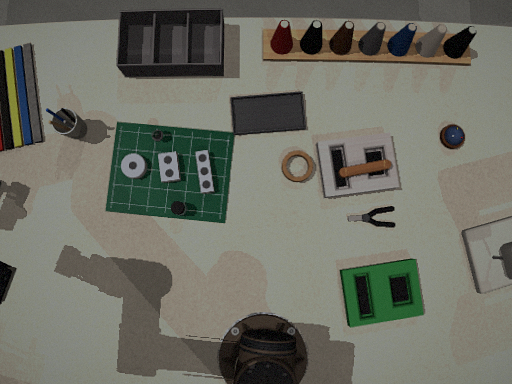

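The scene picture shows two die-shaped blocks. The grey one is at top (358,165) / scene (137,240) and carries the presser. The green one is at top (382,292) / scene (137,170). The grey one fits "aluminium" and has the presser on it. I'll confirm it in an enlarged crop.

```bash
cat > h.py <<'E'
import numpy as np, cv2, pickle
def K(c):
    f=c["image"].shape[0]/2/np.tan(np.radians(c["fovy"]/2))
    return np.array([[f,0,c["cx"]],[0,f,c["cy"]],[0,0,1.]])
def ray(c,uv):
    p=cv2.undistortPoints(np.array(uv,float).reshape(-1,1,2),K(c),np.array(c["D"])).reshape(-1,2)
    d=np.c_[p[:,0],-p[:,1],-np.ones(len(p))]@c["pose"][:3,:3].T
    return c["pose"][:3,3],d
def atz(c,uv,z):
    o,d=ray(c,uv); return o+d*((z-o[2])/d[:,2])[:,None]
def tri(c1,uv1,c2,uv2):
    o1,d1=ray(c1,uv1);o2,d2=ray(c2,uv2);r=[]
    for a,b in zip(d1,d2):
        s=np.linalg.lstsq(np.c_[a,-b],o2-o1,rcond=None)[0]
        p,q=o1+s[0]*a,o2+s[1]*b; r.append([*(p+q)/2,np.linalg.norm(p-q)])
    return np.array(r)
def proj(c,P):
    P=np.atleast_2d(P); q=(P-c["pose"][:3,3])@c["pose"][:3,:3]; q=q*[1,-1,-1]
    return cv2.projectPoints(q,np.zeros(3),np.zeros(3),K(c),np.array(c["D"]))[0].reshape(-1,2)
def crop(c,x0,y0,x1,y1,s,name):
    im=c["image"][y0:y1,x0:x1,::-1]
    im=cv2.resize(im,None,fx=s,fy=s,interpolation=cv2.INTER_CUBIC)
    for x in range(-(-x0//10)*10,x1,10):
        cv2.line(im,(int((x-x0+.5)*s),0),(int((x-x0+.5)*s),4 if x%20 else 9),(0,0,255),1)
        if x%20==0: cv2.putText(im,str(x),(int((x-x0)*s),20),0,.4,(0,0,255),1)
    for y in range(-(-y0//10)*10,y1,10):
        cv2.line(im,(0,int((y-y0+.5)*s)),(4 if y%20 else 9,int((y-y0+.5)*s)),(0,0,255),1)
        if y%20==0: cv2.putText(im,str(y),(10,int((y-y0+.5)*s)+4),0,.4,(0,0,255),1)
    cv2.imwrite(name,im)
def ld(n): return pickle.load(open(f"pics/{n}.pkl","rb"))
def snap(n,tag):
    from plant import capture
    c=capture(n); pickle.dump(c,open(f"pics/{n}{tag}.pkl","wb")); return c
E
python3 - <<'E'
from h import *
t=ld("top0");s=ld("scene0")
crop(t,305,125,410,205,7,"pics/a1.png")
crop(t,100,115,240,225,5.5,"pics/a2.png")
crop(s,80,195,200,280,6.5,"pics/a3.png")
crop(s,275,180,435,280,5,"pics/a4.png")
E
```

```text
(no output)
```

View pics/a1.png

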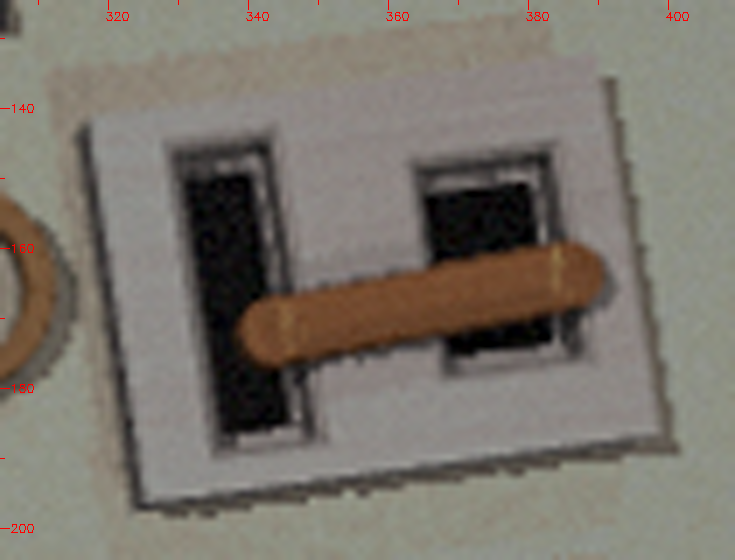

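View pics/a2.png

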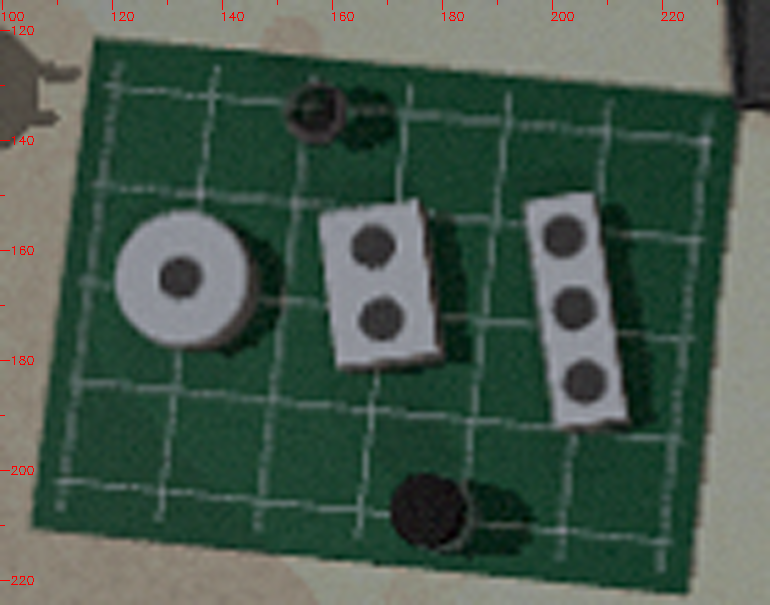

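View pics/a3.png

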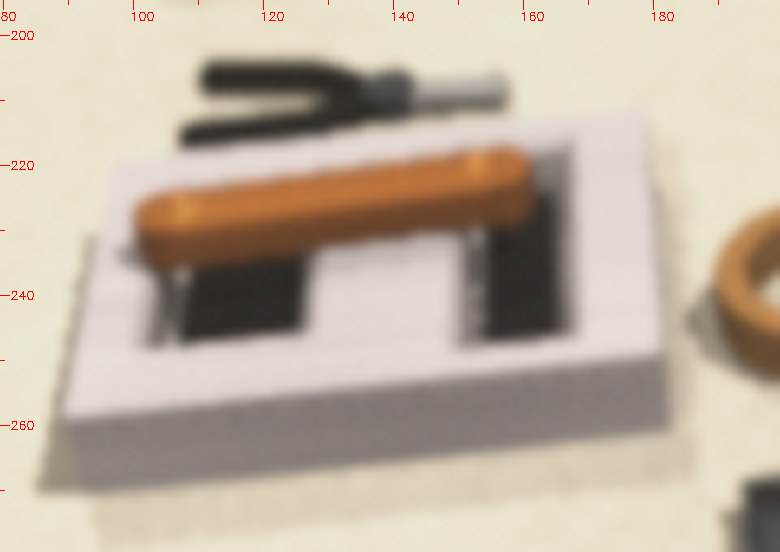

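View pics/a4.png

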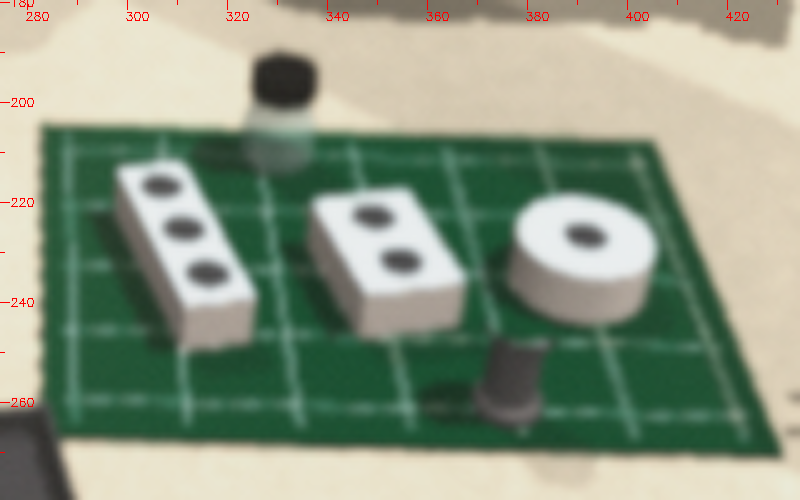

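```bash
python3 - <<'E'
from h import *
np.set_printoptions(precision=4,suppress=True)
t=ld("top0");s=ld("scene0")
T1=lambda a:np.array(a)/7+[304.5,124.5]
T2=lambda a:np.array(a)/5.5+[99.5,114.5]
S3=lambda a:np.array(a)/6.5+[79.5,194.5]
S4=lambda a:np.array(a)/5+[274.5,179.5]
print("base corners",tri(t,T1([(603,75),(92,116),(660,436)]),s,S3([(65,418),(662,355),(112,160)])))
print("long cups",tri(t,T2([(564,236),(574,307),(585,381)]),s,S4([(208,273),(183,228),(161,186)])))
print("wide cups",tri(t,T2([(372,246),(381,318)]),s,S4([(402,261),(373,216)])))
print("presser",tri(t,T1([(557,270),(286,330)]),s,S3([(183,210),(477,163)])))
L=atz(t,T1([(172,152),(268,138),(318,440),(218,452)]),.036)
W=atz(t,T1([(415,162),(550,150),(580,358),(445,372)]),.036)
for n,Q in(("L",L),("W",W)):
    print(n,Q[:,:2],Q.mean(0),[np.linalg.norm(Q[i]-Q[i-1]) for i in range(4)])
d=W.mean(0)-L.mean(0);print("base yaw from recesses",np.degrees(np.arctan2(-d[1],-d[0]))-90, np.linalg.norm(d),(W.mean(0)+L.mean(0))/2)
for n,a in(("long",[(525,203),(593,193),(628,418),(555,426)]),("wide",[(318,214),(416,200),(440,350),(337,362)])):
    Q=atz(t,T2(a),.031);print(n,Q.mean(0),[np.linalg.norm(Q[i]-Q[i-1]) for i in range(4)],np.degrees(np.arctan2(*(Q[0]+Q[1]-Q[2]-Q[3])[[1,0]])))
crop(t,220,80,320,145,7,"pics/b1.png")
crop(s,180,250,310,315,6,"pics/b2.png")
E
```

```text
base corners [[ 0.595  -0.3463  0.0302  0.0016]
 [ 0.576  -0.1458  0.0358  0.0018]
 [ 0.4539 -0.3632  0.0364  0.0039]]
long cups [[0.5319 0.1618 0.0328 0.0024]
 [0.497  0.1559 0.0334 0.0035]
 [0.4612 0.1504 0.0329 0.0031]]
wide cups [[0.5272 0.2551 0.0327 0.0028]
 [0.4918 0.2495 0.0333 0.0035]]
presser [[ 0.5142 -0.3189  0.0565  0.0034]
 [ 0.491  -0.2163  0.0572  0.0058]]
L [[ 0.5621 -0.1752]
 [ 0.5677 -0.2123]
 [ 0.4518 -0.229 ]
 [ 0.4472 -0.1907]] [ 0.5072 -0.2018  0.036 ] [np.float64(0.115927960701433), np.float64(0.037461828140482295), np.float64(0.11712490671528741), np.float64(0.03850140049937553)]
W [[ 0.5588 -0.2689]
 [ 0.5639 -0.3218]
 [ 0.4834 -0.3309]
 [ 0.4778 -0.2783]] [ 0.521 -0.3    0.036] [np.float64(0.08149296986805867), np.float64(0.0530981166045744), np.float64(0.08101629092649527), np.float64(0.05285385344046821)]
base yaw from recesses 7.995190142854085 0.09914815640797023 [ 0.5141 -0.2509  0.036 ]
long [0.4964 0.1574 0.031 ] [np.float64(0.10996618391413081), np.float64(0.03340228808383137), np.float64(0.11124512284103838), np.float64(0.03534730340409673)] 8.86499925278208
wide [0.5104 0.2538 0.031 ] [np.float64(0.0735035614853348), np.float64(0.048492695156183964), np.float64(0.07475086625853568), np.float64(0.050461332730056145)] 9.35958752792112
```

View pics/b1.png

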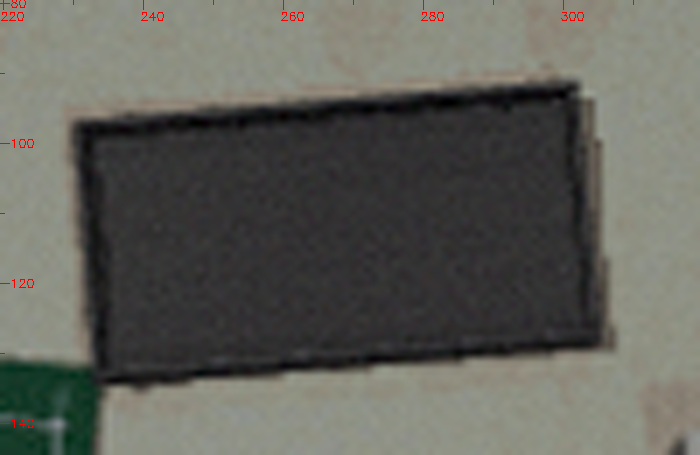

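View pics/b2.png

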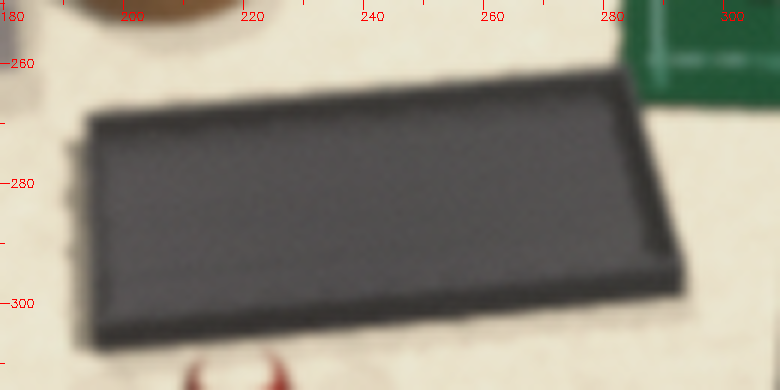

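```bash
cat >> h.py <<'E'
from scipy.spatial.transform import Rotation as Ro
def tool(st):
    R=Ro.from_euler("xyz",st["eef_rot"],degrees=True).as_matrix(); return R
def to(st,x,y,z,p=None):
    """remaining shift in tool axes (mm) and roll (rad) to target; p = yaw of jaw axis deg"""
    R=tool(st); d=R.T@(np.array([x,y,z])-st["tcp_pos"])
    p0=np.degrees(np.arctan2(R[1,1],R[0,1])); s=""
    if p is not None:
        dp=(p-p0+90)%180-90; s=f" dyaw {dp:.2f}deg roll {-np.radians(dp):.4f} rad (other way {-np.radians(dp-np.sign(dp)*180):.3f})"
    print("tcp",np.round(st["tcp_pos"],4),"jawyaw %.2f"%p0,"tilt",np.round(R[:,0],4),"shift mm xyz",np.round(d*1000,1),s,"t %.2f"%st["time_s"],"w %.4f"%st["gripper_width"],"F",np.round(st["contact_force"],1),"q",np.round(st["joints"],0))
E
python3 - <<'E'
from h import *
from plant import *
t=ld("top0");s=ld("scene0")
Q=atz(t,np.array([(75,122),(578,88),(605,345),(98,382)])/7+[219.5,79.5],.016)
print(Q,Q.mean(0),np.degrees(np.arctan2(*(Q[0]+Q[3]-Q[1]-Q[2])[[1,0]])),[np.linalg.norm(Q[i]-Q[i-1]) for i in range(4)])
print(tri(t,np.array([(75,122),(578,88),(605,345),(98,382)])/7+[219.5,79.5],s,np.array([(683,268),(95,330),(88,118),(622,68)])/6+[179.5,249.5]))
to(get_state(),.503,-.268,.12,12.7)
E
```

```text
[[ 0.70327028  0.09007148  0.016     ]
 [ 0.71750534 -0.10724053  0.016     ]
 [ 0.61404881 -0.11623722  0.016     ]
 [ 0.59905317  0.08038359  0.016     ]] [ 0.6584694  -0.01325567  0.016     ] 94.24369781957239 [np.float64(0.1046664277463444), np.float64(0.19782484576091997), np.float64(0.10384697947918975), np.float64(0.1971918135986642)]
[[ 0.70359138  0.08893375  0.01453099  0.00243523]
 [ 0.71921538 -0.10821629  0.01079442  0.00083702]
 [ 0.61526779 -0.11724542  0.01103408  0.00088036]
 [ 0.59951105  0.07902548  0.01340376  0.002952  ]]
tcp [0.2463 0.6279 0.2257] jawyaw -111.42 tilt [-4.0e-04 -1.5e-03 -1.0e+00] shift mm xyz [ 106.9  740.1 -566.2]  dyaw -55.88deg roll 0.9753 rad (other way -2.166) t 0.10 w 0.0875 F [ 0.   0.3 -0.1] q [ 85.  21.   1.  -0. -70. -17.]
```

Readings: 
- **Base:** the grey metal block at top (358,165) is the aluminium one, with base centre ≈ (0.514,-0.251) and yaw 8°.
- **Presser:** centre ≈ (0.503,-0.268), top at 56 mm.
- **Inserts:** the three-cup bar is at top (204,170) and the two-cup wide insert at (168,166). Their tops triangulate to about 33 mm.
- **Tray:** centre ≈ (0.658,-0.013).

First move is towards the presser.

```bash
python3 -m creep '{"jaw":[-1,-1,-1,-1,-1,-1,-1,-1,-1,-1],"translation":[[0,0.03,-0.034],[0,0.03,-0.034],[0,0.03,-0.034],[0,0.03,-0.034],[0,0.03,-0.034],[0,0.03,-0.034],[0,0.03,-0.034],[0,0.03,-0.034],[0,0.03,-0.034],[0,0.03,-0.034]],"roll":[0,0,0,0,0,0,0,0,0,0]}' 30
python3 -m creep '{"jaw":[-1,-1,-1,-1,-1,-1,-1,-1,-1,-1],"translation":[[0,0.043,-0.023],[0,0.043,-0.023],[0,0.043,-0.023],[0,0.043,-0.023],[0,0.043,-0.023],[0,0.043,-0.023],[0,0.043,-0.023],[0,0.043,-0.023],[0,0.043,-0.023],[0,0.043,-0.023]],"roll":[0,0,0,0,0,0,0,0,0,0]}' 30
python3 -c "
from h import *; from plant import *
to(get_state(),.503,-.268,.12,12.7)"
```

```text
time_s: 1.1
tcp_pos: [0.4537, 0.2231, 0.2265]
eef_rot: [-22.4, 90.0, 136.2]
contact_force: [0.7, -0.7, 0.3]
gripper_width: 0.0872
time_s: 2.1
tcp_pos: [0.5103, -0.2614, 0.2264]
eef_rot: [-32.5, 90.0, 126.1]
contact_force: [0.9, 0.8, 0.7]
gripper_width: 0.0872
tcp [ 0.5103 -0.2614  0.2264] jawyaw -111.42 tilt [-1.e-04  2.e-04 -1.e+00] shift mm xyz [106.4   8.8   4.3]  dyaw -55.88deg roll 0.9753 rad (other way -2.166) t 2.10 w 0.0872 F [0.9 0.8 0.7] q [ -8.  11. -12.  -0. -67.  76.]
```

```bash
python3 -m creep '{"jaw":[-1,-1,-1,-1,-1,-1,-1,-1,-1,-1],"translation":[[0,0.009,0.004],[0.015,0,0],[0.015,0,0],[0.015,0,0],[0.015,0,0],[0.015,0,0],[0.015,0,0],[0.016,0,0],[0,0,0],[0,0,0]],"roll":[0,0.14,0.14,0.14,0.14,0.14,0.14,0.135,0,0]}' 30
python3 -c "
from h import *; from plant import *
st=get_state();to(st,.503,-.268,.041,12.7)
s=snap('scene',1);t=snap('top',1)
R=tool(st)
P=[st['tcp_pos']+R[:,1]*a for a in(-.044,0,.044)]
print(proj(s,P),proj(t,P))
crop(s,80,160,220,270,5.5,'pics/c1.png');crop(t,305,100,425,205,5.5,'pics/c2.png')
"
```

```text
time_s: 3.1
tcp_pos: [0.5034, -0.2661, 0.1207]
eef_rot: [79.4, 90.0, -177.6]
contact_force: [0.7, 0.0, 0.3]
gripper_width: 0.0875
tcp [ 0.5034 -0.2661  0.1207] jawyaw -167.03 tilt [-8.e-04 -0.e+00 -1.e+00] shift mm xyz [79.7  0.7 -1.7]  dyaw -0.27deg roll 0.0047 rad (other way -3.137) t 3.10 w 0.0875 F [0.7 0.  0.3] q [ -8.  16. -21.   0. -53.  21.]
[[128.39106698 211.18460534]
 [127.68461698 200.45201657]
 [127.04132505 190.47171529]] [[366.77328883 145.94663408]
 [371.16849587 162.94818025]
 [375.54642921 180.08515005]]
```

View pics/c1.png

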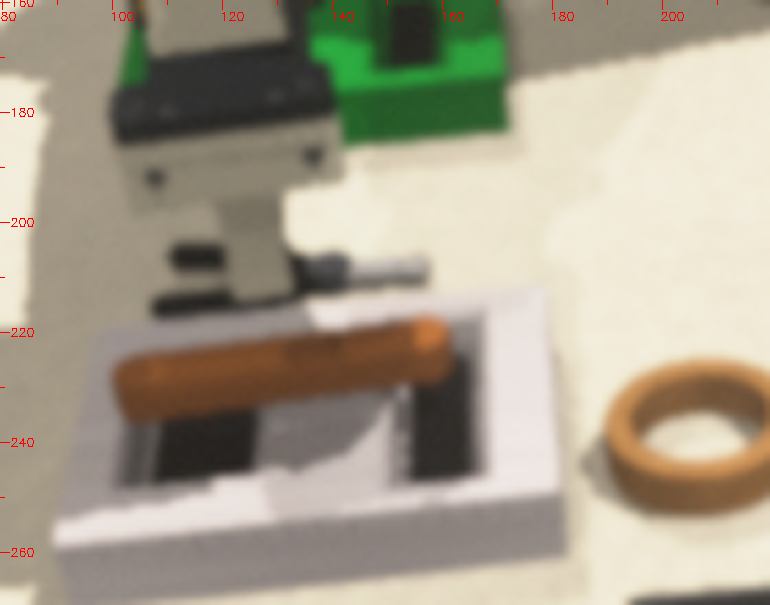

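View pics/c2.png

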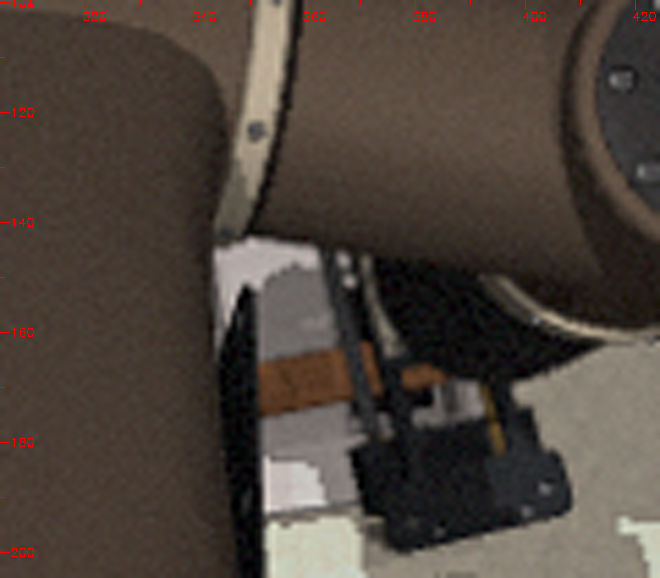

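The fingertip in the scene picture, at pixel (127.7,213.7), matches the projected TCP to within 1 px, so I'm descending on the presser.

```bash
python3 -m creep '{"jaw":[-1,-1,-1,0.2,1,1,1,1,1,1],"translation":[[0.027,0.001,-0.002],[0.027,0,0],[0.025,0,0],[0,0,0],[0,0,0],[0,0,0],[0,0,0],[0,0,0],[0,0,0],[0,0,0]],"roll":[0,0,0,0,0,0,0,0,0,0]}' 25
python3 -c "
from h import *; from plant import *
st=get_state();to(st,.6585,-.0133,.12,4.2)"
```

```text
time_s: 4.2
tcp_pos: [0.5031, -0.2685, 0.0419]
eef_rot: [-111.1, 90.0, -8.3]
contact_force: [-0.3, 0.6, -0.0]
gripper_width: 0.0372
tcp [ 0.5031 -0.2685  0.0419] jawyaw -167.28 tilt [ 5.e-04 -1.e-04 -1.e+00] shift mm xyz [ -78.1 -207.8  214.7]  dyaw -8.52deg roll 0.1488 rad (other way -2.993) t 4.20 w 0.0372 F [-0.3  0.6 -0. ] q [ -8.  21. -25.  -0. -43.  21.]
```

```bash
python3 -m creep '{"jaw":[1,1,1,1,1,1,1,1,1,1],"translation":[[0,0,0],[0,0,0],[0,0,0],[0,0,0],[-0.01,0,0],[-0.02,0,0],[-0.02,0,0],[-0.02,0,0],[-0.008,0,0],[0,0,0]],"roll":[0,0,0,0,0,0,0,0,0.075,0.074]}' 25
python3 -c "
from h import *; from plant import *
st=get_state();to(st,.6585,-.0133,.12,4.2)"
```

```text
time_s: 5.2
tcp_pos: [0.5041, -0.2687, 0.122]
eef_rot: [-106.9, 89.8, -12.9]
contact_force: [0.7, 0.3, -1.4]
gripper_width: 0.0259
tcp [ 0.5041 -0.2687  0.122 ] jawyaw -175.97 tilt [ 3.4e-03 -8.0e-04 -1.0e+00] shift mm xyz [   2.3 -172.   243.9]  dyaw 0.17deg roll -0.0030 rad (other way 3.139) t 5.20 w 0.0259 F [ 0.7  0.3 -1.4] q [ -8.  16. -21.   0. -53.  12.]
```

```bash
python3 -m creep '{"jaw":[1,1,1,1,1,1,1,1,1,1],"translation":[[0,-0.021,0.03],[0,-0.021,0.03],[0,-0.021,0.03],[0,-0.021,0.03],[0,-0.021,0.03],[0,-0.021,0.03],[0,-0.021,0.03],[0,-0.021,0.03],[0,-0.004,0.004],[0,0,0]],"roll":[0,0,0,0,0,0,0,0,0,0]}' 25
python3 -c "
from h import *; from plant import *
st=get_state();to(st,.6585,-.0133,.012,4.2)
s=snap('scene',2);crop(s,170,160,320,320,3.7,'pics/d1.png')"
```

```text
time_s: 6.2
tcp_pos: [0.6571, -0.0115, 0.1195]
eef_rot: [90.7, 90.0, -175.1]
contact_force: [-0.6, -0.7, -1.1]
gripper_width: 0.0259
tcp [ 0.6571 -0.0115  0.1195] jawyaw -175.72 tilt [-2.e-04 -0.e+00 -1.e+00] shift mm xyz [107.5  -1.3  -1.9]  dyaw -0.08deg roll 0.0014 rad (other way -3.140) t 6.20 w 0.0259 F [-0.6 -0.7 -1.1] q [ 16.  24. -10.  -0. -57. -12.]
```

View pics/d1.png

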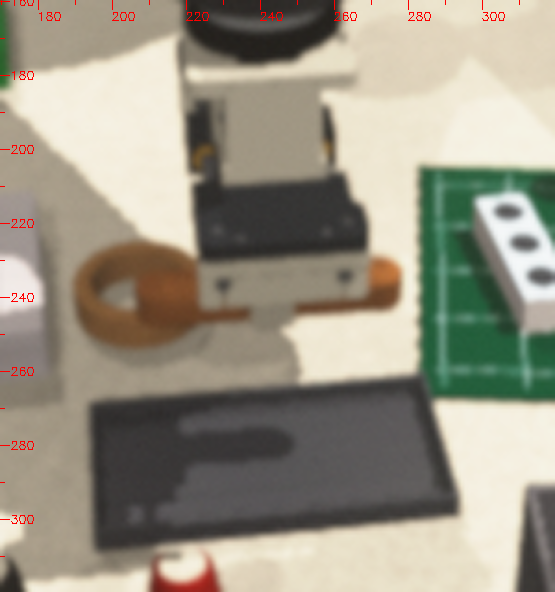

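The presser is held level, spanning scene u 206–278, and lined up with the tray. Lowering and releasing it.

```bash
python3 -m creep '{"jaw":[1,1,1,1,1,1,0.3,0.2,0,0],"translation":[[0.025,-0.001,-0.002],[0.03,0,0],[0.03,0,0],[0.015,0,0],[0.007,0,0],[0,0,0],[0,0,0],[0,0,0],[0,0,0],[0,0,0]],"roll":[0,0,0,0,0,0,0,0,0,0]}' 25
python3 -c "
from h import *; from plant import *
st=get_state();to(st,.4968,.1565,.12,-80.8)"
```

```text
time_s: 7.25
tcp_pos: [0.6584, -0.0143, 0.0134]
eef_rot: [-81.7, 89.9, 12.5]
contact_force: [-0.3, 0.7, 0.4]
gripper_width: 0.0426
tcp [ 0.6584 -0.0143  0.0134] jawyaw -175.81 tilt [ 1.3e-03  3.0e-04 -1.0e+00] shift mm xyz [-106.7  148.5  182.2]  dyaw -84.99deg roll 1.4834 rad (other way -1.658) t 7.25 w 0.0426 F [-0.3  0.7  0.4] q [ 16.  30. -15.   0. -45. -12.]
```

```bash
python3 -m creep '{"jaw":[0,-0.1,-0.25,-0.25,-0.25,-0.25,-0.25,-0.25,-0.25,-0.25],"translation":[[-0.02,0,0],[-0.043,0,0],[-0.043,0,0],[0,0.021,0.026],[0,0.021,0.026],[0,0.021,0.026],[0,0.021,0.026],[0,0.021,0.026],[0,0.021,0.026],[0,0.021,0.026]],"roll":[0,0,0,0,0,0,0,0,0,0]}' 30
python3 -m creep '{"jaw":[-0.25,-0.25,-0.25,-0.25,-0.25,-0.25,-0.25,-0.25,-0.25,-0.25],"translation":[[0,0,0],[0,0,0],[0,0,0],[0,0,0],[0,0,0],[0,0,0],[0,0,0],[0,0,0],[0,0,0],[0,0,0]],"roll":[0.1483,0.1483,0.1483,0.1483,0.1483,0.1483,0.1483,0.1483,0.1483,0.1483]}' 30
python3 -c "
from h import *; from plant import *
st=get_state();to(st,.4968,.1565,.0235,-80.8)
s=snap('scene',3);crop(s,170,160,380,320,3.7,'pics/e1.png')
t=snap('top',3);crop(t,100,80,400,220,2.6,'pics/e2.png')"
```

```text
time_s: 8.25
tcp_pos: [0.4971, 0.1573, 0.119]
eef_rot: [-56.6, 89.9, 37.6]
contact_force: [0.2, 0.3, 1.0]
gripper_width: 0.0545
time_s: 9.25
tcp_pos: [0.4981, 0.1564, 0.119]
eef_rot: [28.0, 90.0, 36.9]
contact_force: [0.2, 0.1, -0.0]
gripper_width: 0.0545
tcp [0.4981 0.1564 0.119 ] jawyaw 98.87 tilt [ 6.e-04  4.e-04 -1.e+00] shift mm xyz [95.5  0.2 -1.3]  dyaw 0.33deg roll -0.0058 rad (other way 3.136) t 9.25 w 0.0545 F [ 0.2  0.1 -0. ] q [  39.   12.  -27.    0.  -51. -120.]
```

View pics/e1.png

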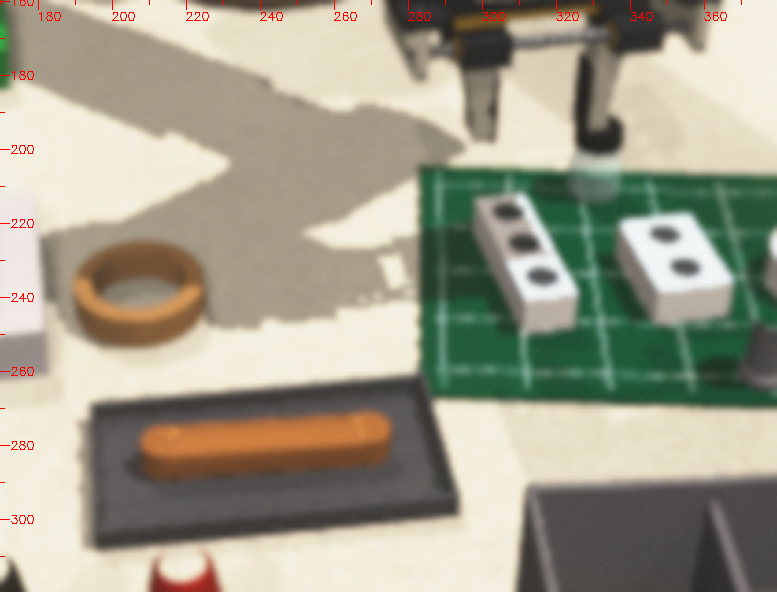

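View pics/e2.png

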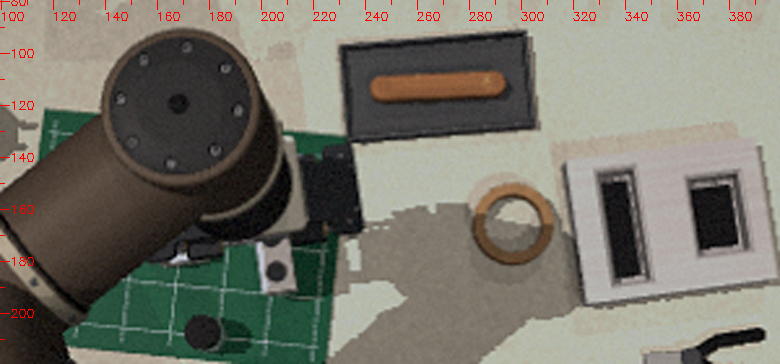

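The presser lies flat inside the tray, at top (268,112) / scene (240,278). The base is now clear, so I'm measuring its recesses more closely and checking camera bias against the released presser.

```bash
python3 -c "
from h import *
t=ld('top3');s=ld('scene3')
crop(t,310,125,405,205,8,'pics/f1.png')
crop(t,240,95,300,130,12,'pics/f2.png')
crop(s,85,200,190,280,7,'pics/f3.png')"
```

```text
(no output)
```

View pics/f1.png

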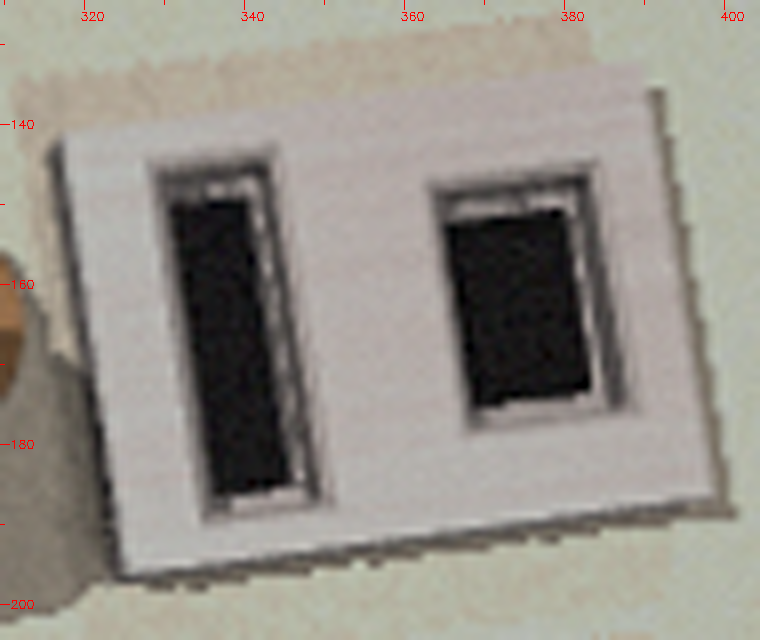

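View pics/f2.png

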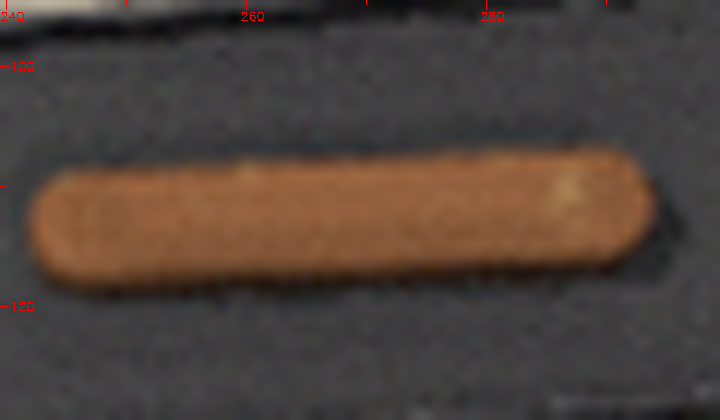

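View pics/f3.png

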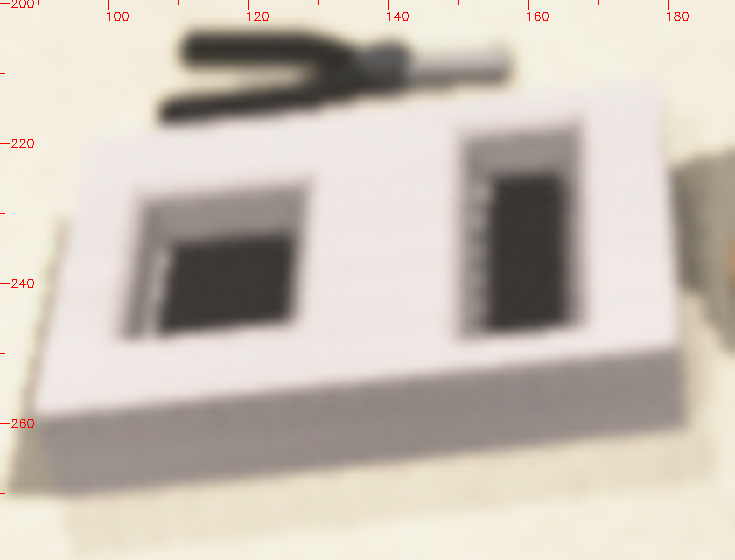

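```bash
python3 -c "
from h import *
np.set_printoptions(precision=4,suppress=True)
t=ld('top3');s=ld('scene3')
F=lambda a:np.array(a)/8+[309.5,124.5]
S=lambda a:np.array(a)/7+[84.5,199.5]
G=lambda a:np.array(a)/12+[239.5,94.5]
tl=F([(150,165),(275,148),(332,503),(203,522)]);tw=F([(430,185),(597,165),(637,408),(467,432)]);tb=F([(60,140),(640,68),(718,492),(125,573)])
sl=S([(586,328),(455,338),(458,128),(580,120)]);sw=S([(295,325),(115,340),(135,195),(312,180)]);sb=S([(680,348),(38,415),(85,140),(655,85)])
for n,c,qs in(('top',t,(tl,tw,tb)),('scene',s,(sl,sw,sb))):
  C=[]
  for q in qs:
    Q=atz(c,q,.036);C.append(Q.mean(0));print(n,Q.mean(0)[:2],[round(np.linalg.norm(Q[i]-Q[i-1])*1000,1) for i in range(4)],'yaw %.2f %.2f'%tuple(np.degrees(np.arctan2(v[1],v[0])) for v in(Q[0]+Q[1]-Q[2]-Q[3],1j.imag*0+np.array([1,0,0]) if 0 else Q[0]+Q[3]-Q[1]-Q[2])))
  d=C[0]-C[1];print('yaw lw',np.degrees(np.arctan2(d[1],d[0]))-90,np.linalg.norm(d),(C[0]+C[1])/2)
P=atz(t,G([(345,152),(350,282),(30,225),(655,205)]),.024);print('presser mid edges',P,P[:2].mean(0),P[2:].mean(0))
P=atz(s,np.array([(140,440),(392,425),(255,420),(265,445)])/3.7+[169.5,159.5],.024);print(P)
"
```

```text
top [ 0.5083 -0.2022] [np.float64(120.6), np.float64(42.6), np.float64(120.4), np.float64(43.6)] yaw 7.64 98.26
top [ 0.5211 -0.3014] [np.float64(83.9), np.float64(57.7), np.float64(83.1), np.float64(58.6)] yaw 7.33 97.69
top [ 0.5143 -0.2522] [np.float64(146.2), np.float64(199.4), np.float64(145.6), np.float64(202.0)] yaw 8.13 97.65
yaw lw 7.338621276813242 0.10003038473866623 [ 0.5147 -0.2518  0.036 ]
scene [ 0.509  -0.2056] [np.float64(116.7), np.float64(41.4), np.float64(117.2), np.float64(42.4)] yaw 7.88 94.36
scene [ 0.5236 -0.3047] [np.float64(79.3), np.float64(57.1), np.float64(79.0), np.float64(59.8)] yaw 7.82 95.76
scene [ 0.5154 -0.2557] [np.float64(149.0), np.float64(198.8), np.float64(149.0), np.float64(198.7)] yaw 8.59 97.28
yaw lw 8.37395866577198 0.1001990963256218 [ 0.5163 -0.2552  0.036 ]
presser mid edges [[ 0.6719 -0.0138  0.024 ]
 [ 0.6417 -0.0148  0.024 ]
 [ 0.6549  0.0574  0.024 ]
 [ 0.6598 -0.0838  0.024 ]] [ 0.6568 -0.0143  0.024 ] [ 0.6573 -0.0132  0.024 ]
[[ 0.6594 -0.0865  0.024 ]
 [ 0.6537  0.0555  0.024 ]
 [ 0.6458 -0.0219  0.024 ]
 [ 0.6665 -0.0167  0.024 ]]
```

Top and scene views agree on the base to 3 mm, with yaw about 7.8°. The jaw contact on the bar will show which camera is right in y. Grasping the bar at its top.

```bash
python3 -m creep '{"jaw":[-0.25,-0.25,-0.25,-0.25,-0.25,0.3,1,1,1,1],"translation":[[0.03,0,-0.001],[0.03,0,0],[0.025,0,0],[0.011,0,0],[0,0,0],[0,0,0],[0,0,0],[0,0,0],[0,0,0],[0,0,0]],"roll":[-0.006,0,0,0,0,0,0,0,0,0]}' 35
python3 -c "
from h import *; from plant import *
st=get_state();to(st,.509,-.203,.12,97.8)
s=snap('scene',4);crop(s,270,170,370,270,6,'pics/g1.png')"
```

```text
time_s: 10.35
tcp_pos: [0.4977, 0.1567, 0.0236]
eef_rot: [24.8, 89.9, 34.4]
contact_force: [-1.9, 0.8, 6.4]
gripper_width: 0.0335
tcp [0.4977 0.1567 0.0236] jawyaw 99.58 tilt [ 0.0016  0.0011 -1.    ] shift mm xyz [ -96.8 -356.4  -48.5]  dyaw -1.78deg roll 0.0311 rad (other way -3.110) t 10.35 w 0.0335 F [-1.9  0.8  6.4] q [  39.   19.  -33.    0.  -38. -119.]
```

View pics/g1.png

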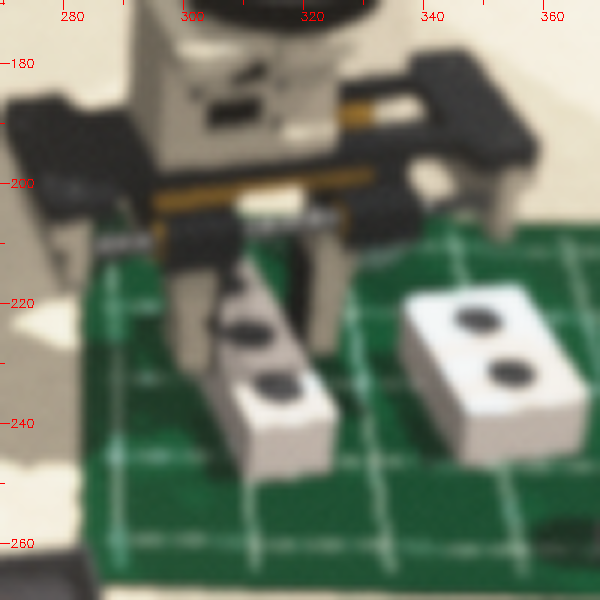

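```bash
python3 -m creep '{"jaw":[1,1,1,1,1,1,1,1,1,1],"translation":[[0,0,0],[0,0,0],[-0.005,0,0],[-0.015,0,0],[-0.025,0,0],[-0.025,0,0],[-0.025,0,0],[0,0,0],[0,0,0],[0,0,0]],"roll":[0,0,0,0,0,0,0,0,0,0]}' 35
python3 -c "
from h import *; from plant import *
st=get_state();to(st,.509,-.203,.12,97.8)
s=snap('scene',5);crop(s,270,150,370,250,6,'pics/h1.png')
T2=lambda a:np.array(a)/5.5+[99.5,114.5]
S4=lambda a:np.array(a)/5+[274.5,179.5]
A=atz(ld('top0'),T2([(564,236),(574,307),(585,381)]),.031)
B=atz(ld('scene0'),S4([(208,273),(183,228),(161,186)]),.031)
print(A,B)
"
```

```text
time_s: 11.4
tcp_pos: [0.4963, 0.1557, 0.1167]
eef_rot: [-164.4, 89.9, -154.9]
contact_force: [-0.4, 0.5, -2.1]
gripper_width: 0.0335
tcp [0.4963 0.1557 0.1167] jawyaw 99.54 tilt [-1.4e-03 -7.0e-04 -1.0e+00] shift mm xyz [  -3.1 -355.9  -46.9]  dyaw -1.74deg roll 0.0304 rad (other way -3.111) t 11.40 w 0.0335 F [-0.4  0.5 -2.1] q [  39.   12.  -27.   -0.  -51. -119.]
[[0.53237238 0.16322876 0.031     ]
 [0.49761481 0.15793776 0.031     ]
 [0.46163675 0.15221074 0.031     ]] [[0.52957835 0.16111614 0.031     ]
 [0.49384162 0.15485803 0.031     ]
 [0.45864567 0.14935616 0.031     ]]
```

View pics/h1.png

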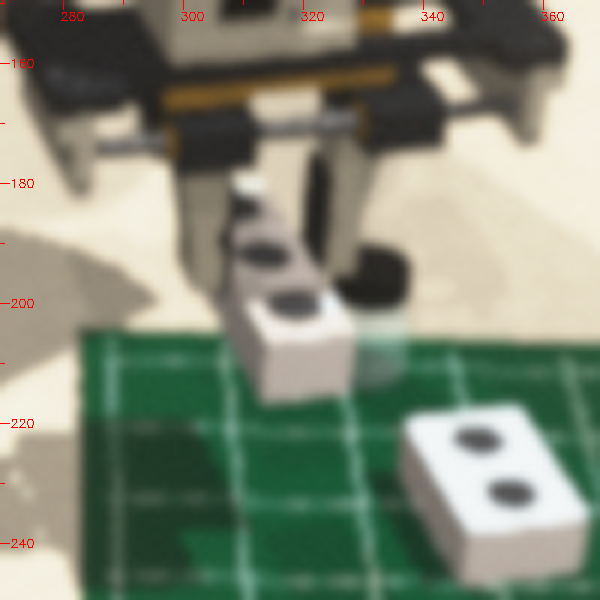

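```bash
python3 -m creep '{"jaw":[1,1,1,1,1,1,1,1,1,1],"translation":[[0,-0.025,-0.004],[0,-0.042,-0.006],[0,-0.042,-0.006],[0,-0.042,-0.006],[0,-0.042,-0.006],[0,-0.042,-0.006],[0,-0.042,-0.006],[0,-0.042,-0.004],[0,-0.038,-0.003],[0,0,0]],"roll":[0,0,0,0,0,0,0,0,0,0.03]}' 35
python3 -c "
from h import *; from plant import *
st=get_state();to(st,.5085,-.2045,.068,97.8)"
```

```text
time_s: 12.45
tcp_pos: [0.5093, -0.2074, 0.1161]
eef_rot: [-177.0, 89.9, -169.4]
contact_force: [-1.0, 1.4, -3.2]
gripper_width: 0.0335
tcp [ 0.5093 -0.2074  0.1161] jawyaw 97.60 tilt [-2.5e-03 -5.0e-04 -1.0e+00] shift mm xyz [48.1  3.  -0.3]  dyaw 0.20deg roll -0.0034 rad (other way 3.138) t 12.45 w 0.0335 F [-1.   1.4 -3.2] q [ -2.  15. -24.   0. -52. -81.]
```

```bash
python3 -m creep '{"jaw":[1,1,1,1,1,1,1,1,1,1],"translation":[[0.01,0.003,0],[0.02,0,0],[0.015,0,0],[0.005,0,0],[0,0,0],[0,0,0],[0,0,0],[0,0,0],[0,0,0],[0,0,0]],"roll":[-0.003,0,0,0,0,0,0,0,0,0]}' 35
python3 -c "
from h import *; from plant import *
st=get_state();to(st,.5085,-.2045,.056,97.8)
s=snap('scene',6);crop(s,85,180,190,280,6,'pics/i1.png')
t=snap('top',6);crop(t,310,125,405,205,6,'pics/i2.png')
"
```

```text
time_s: 13.45
tcp_pos: [0.5097, -0.2008, 0.0679]
eef_rot: [-10.9, 90.0, -2.9]
contact_force: [-0.5, 1.1, -2.2]
gripper_width: 0.0333
tcp [ 0.5097 -0.2008  0.0679] jawyaw 98.01 tilt [ 6.e-04 -0.e+00 -1.e+00] shift mm xyz [11.9 -3.5 -1.7]  dyaw -0.21deg roll 0.0036 rad (other way -3.138) t 13.45 w 0.0333 F [-0.5  1.1 -2.2] q [ -1.  18. -27.   0. -45. -81.]
```

View pics/i1.png

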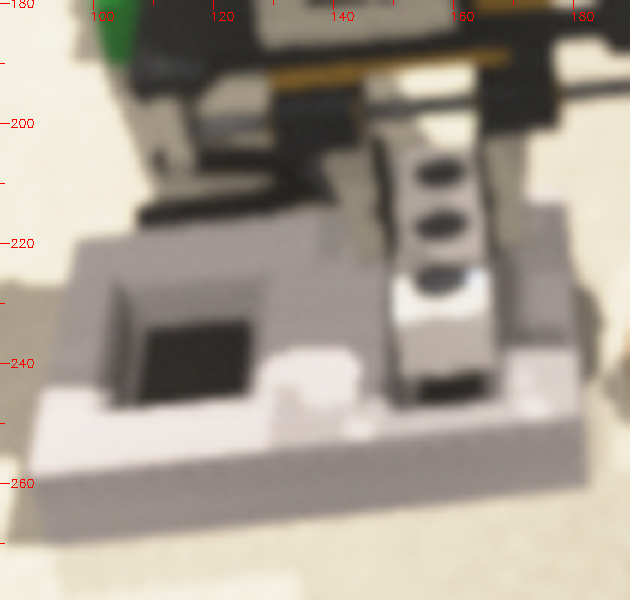

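View pics/i2.png

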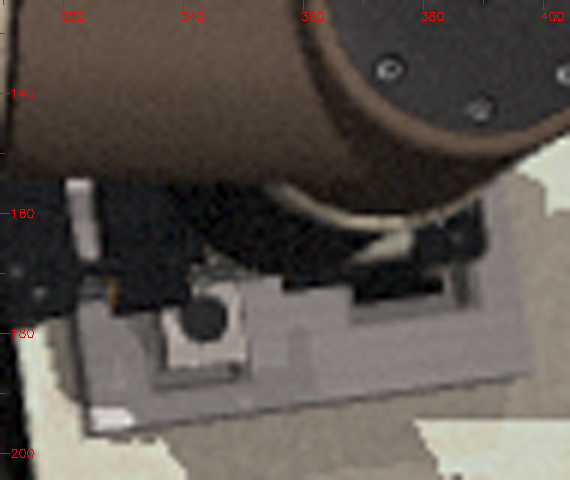

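```bash
python3 -c "
from h import *; from plant import *
np.set_printoptions(precision=4,suppress=True)
for i in range(1):
  st=get_state();to(st,.5085,-.2045,.056,97.8)
s=ld('scene6');t=ld('top6')
z=st['tcp_pos'][2]
S=lambda a:np.array(a)/6+[84.5,179.5]
F=lambda a:np.array(a)/6+[309.5,124.5]
u=np.array([np.cos(np.radians(7.9)),np.sin(np.radians(7.9))])
v=np.array([-u[1],u[0]])
def bf(P): return np.c_[P[:,:2]@u,P[:,:2]@v]
print('bar bottom near',atz(s,S([(400,371),(492,378)]),z-.020), 'top near',atz(s,S([(393,318),(494,303)]),z+.008))
print('cups scene',bf(atz(s,S([(441,172),(440,226),(440,280)]),z+.008)))
sl=np.array([(586,328),(455,338),(458,128),(580,120)])/7+[84.5,199.5]
Q=bf(atz(s,sl,.036));print('recess scene base-frame',Q,Q.mean(0))
print('bartop near base-frame',bf(atz(s,S([(393,318),(494,303)]),z+.008)))
print('TCP',st['tcp_pos'][:2]@u,st['tcp_pos'][:2]@v)
print('top: cup',bf(atz(t,F([(205,317)]),z+.008)),'bar top near corners',bf(atz(t,F([(163,372),(243,367)]),z+.008)))
tl=np.array([(150,165),(275,148),(332,503),(203,522)])/8+[309.5,124.5]
Q=bf(atz(t,tl,.036));print('top recess',Q,Q.mean(0))
"
```

```text
tcp [ 0.5096 -0.2008  0.0677] jawyaw 98.00 tilt [ 0.0003  0.     -1.    ] shift mm xyz [11.7 -3.5 -1.6]  dyaw -0.20deg roll 0.0035 rad (other way -3.138) t 13.55 w 0.0335 F [-1.2 -0.4 -1. ] q [ -1.  18. -27.  -0. -45. -81.]
bar bottom near [[ 0.5605 -0.2142  0.0477]
 [ 0.566  -0.1794  0.0477]] top near [[ 0.565  -0.2124  0.0757]
 [ 0.5574 -0.1766  0.0757]]
cups scene [[ 0.4375 -0.2705]
 [ 0.4747 -0.271 ]
 [ 0.5099 -0.271 ]]
recess scene base-frame [[ 0.5355 -0.253 ]
 [ 0.5332 -0.2943]
 [ 0.416  -0.2947]
 [ 0.4189 -0.2525]] [ 0.4759 -0.2736]
bartop near base-frame [[ 0.5304 -0.2881]
 [ 0.5278 -0.2515]]
TCP 0.47715685359107096 -0.26891149734613373
top: cup [[ 0.4405 -0.2681]] bar top near corners [[ 0.4196 -0.2465]
 [ 0.417  -0.281 ]]
top recess [[ 0.5359 -0.2491]
 [ 0.536  -0.2917]
 [ 0.4156 -0.2917]
 [ 0.4152 -0.2481]] [ 0.4757 -0.2702]
```

The bar hangs level above the long recess. Both views say it needs to go about 2.5–3 mm to -y, which matches the jaw-based correction. Correcting, then lowering in.

```bash
python3 -m creep '{"jaw":[1,1,1,1,1,1,1,1,1,1],"translation":[[0,-0.003,0],[0,0,0],[0.005,0,0],[0.005,0,0],[0.004,0,0],[0.003,0,0],[0.003,0,0],[0,0,0],[0,0,0],[0,0,0]],"roll":[0.002,0,0,0,0,0,0,0,0,0]}' 35
python3 -c "
from h import *; from plant import *
st=get_state();to(st,.509,-.204,.038,97.8)
s=snap('scene',7);crop(s,85,180,190,280,6,'pics/j1.png')
"
```

```text
time_s: 14.55
tcp_pos: [0.5101, -0.2037, 0.0477]
eef_rot: [-17.7, 90.0, -9.8]
contact_force: [-1.1, 0.5, -1.7]
gripper_width: 0.0333
tcp [ 0.5101 -0.2037  0.0477] jawyaw 97.90 tilt [ 3.e-04 -1.e-04 -1.e+00] shift mm xyz [ 9.7 -0.2 -1.2]  dyaw -0.10deg roll 0.0018 rad (other way -3.140) t 14.55 w 0.0333 F [-1.1  0.5 -1.7] q [ -1.  19. -28.   0. -43. -81.]
```

View pics/j1.png

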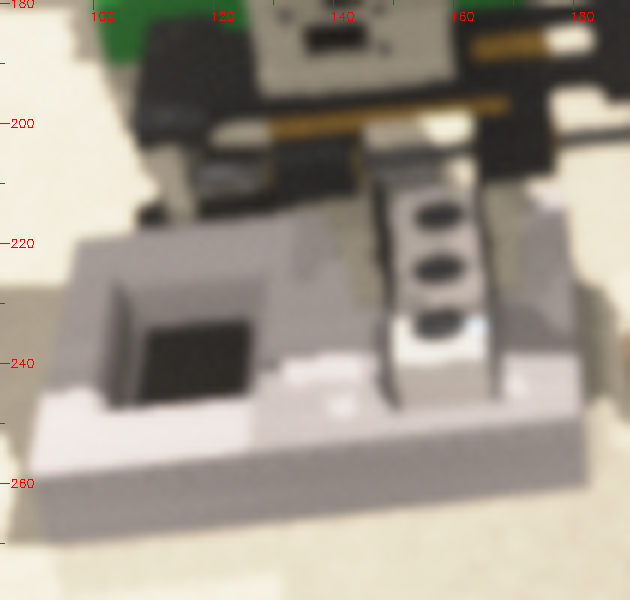

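The bar is already 8 mm into the recess with no contact force. I'll lower it further, then release.

```bash
python3 -m creep '{"jaw":[1,1,1,1,1,1,0.15,0.05,-0.05,-0.1],"translation":[[0.002,0,0],[0.002,0,0],[0.002,0,0],[0.002,0,0],[0.001,0,0],[0,0,0],[0,0,0],[0,0,0],[0,0,0],[0,0,0]],"roll":[0,0,0,0,0,0,0,0,0,0]}' 35
python3 -m creep '{"jaw":[-0.1,-0.1,-0.1,0.5,1,1,1,1,1,1],"translation":[[0,0,0],[-0.01,0,0],[-0.025,0,0],[0,0,0],[0,0,0],[0,0,0],[0,0,0],[0,0,0],[0,0,0],[0,0,0]],"roll":[0,0,0,0,0,0,0,0,0,0]}' 30
python3 -c "
from h import *; from plant import *
st=get_state();to(st,.509,-.204,.050,97.8)
s=snap('scene',8);crop(s,85,180,190,280,6,'pics/k1.png')
"
```

```text
time_s: 15.6
tcp_pos: [0.5101, -0.2037, 0.0386]
eef_rot: [-10.9, 90.0, -3.0]
contact_force: [-0.2, 0.0, 0.5]
gripper_width: 0.0468
time_s: 16.6
tcp_pos: [0.5099, -0.2037, 0.0733]
eef_rot: [170.6, 90.0, 178.5]
contact_force: [-0.2, -0.2, -0.3]
gripper_width: 0.0014
tcp [ 0.5099 -0.2037  0.0733] jawyaw 97.90 tilt [-5.e-04  0.e+00 -1.e+00] shift mm xyz [23.3 -0.2 -0.9]  dyaw -0.10deg roll 0.0017 rad (other way -3.140) t 16.60 w 0.0014 F [-0.2 -0.2 -0.3] q [ -1.  17. -26.  -0. -46. -81.]
```

View pics/k1.png

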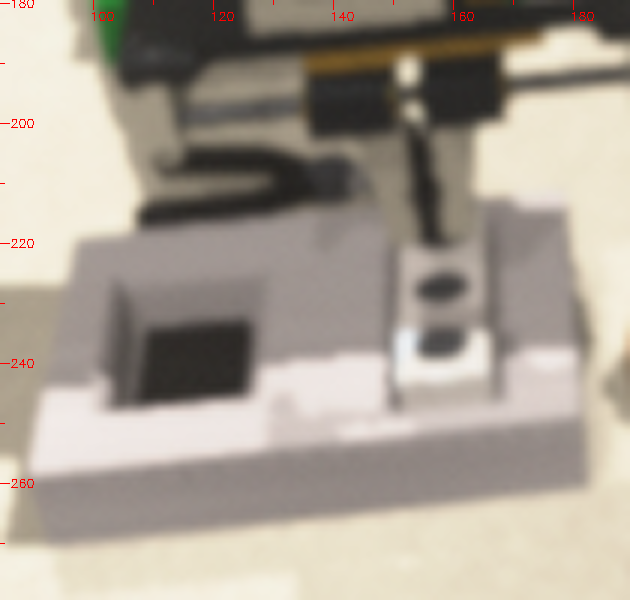

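The bar sits level in the long recess, about 10 mm proud (scene (157,240)). Pressing it slowly with the closed fingertips.

```bash
python3 -m creep '{"jaw":[1,1,1,1,1,1,1,1,1,1],"translation":[[0.015,0,-0.001],[0.01,0,0],[0.002,0,0],[0.0015,0,0],[0.0015,0,0],[0.0015,0,0],[0.0015,0,0],[0.0015,0,0],[0.001,0,0],[0,0,0]],"roll":[0,0,0,0,0,0,0,0,0,0]}' 30
python3 -c "
from h import *; from plant import *
st=get_state();to(st,.509,-.204,.036,97.8)
"
```

```text
time_s: 17.65
tcp_pos: [0.5092, -0.2039, 0.038]
eef_rot: [-17.6, 90.0, -9.8]
contact_force: [0.4, -0.1, 0.1]
gripper_width: 0.0004
tcp [ 0.5092 -0.2039  0.038 ] jawyaw 97.90 tilt [ 5.e-04 -1.e-04 -1.e+00] shift mm xyz [ 2.  -0.1 -0.3]  dyaw -0.10deg roll 0.0017 rad (other way -3.140) t 17.65 w 0.0004 F [ 0.4 -0.1  0.1] q [ -1.  20. -28.   0. -41. -81.]
```

```bash
python3 -m creep '{"jaw":[1,1,1,1,1,1,1,1,1,1],"translation":[[0.0005,0,0],[0.0005,0,0],[0.0005,0,0],[0.0005,0,0],[0.0005,0,0],[0,0,0],[0,0,0],[0,0,0],[0,0,0],[0,0,0]],"roll":[0,0,0,0,0,0,0,0,0,0]}' 30
python3 -c "
from h import *; from plant import *
st=get_state();to(st,.509,-.204,.036,97.8)
"
```

```text
time_s: 18.65
tcp_pos: [0.5098, -0.2039, 0.0363]
eef_rot: [-20.9, 89.9, -13.0]
contact_force: [-2.3, 1.1, 9.7]
gripper_width: 0.0006
tcp [ 0.5098 -0.2039  0.0363] jawyaw 97.92 tilt [ 1.5e-03 -3.0e-04 -1.0e+00] shift mm xyz [ 0.3  0.  -0.8]  dyaw -0.12deg roll 0.0021 rad (other way -3.140) t 18.65 w 0.0006 F [-2.3  1.1  9.7] q [ -1.  20. -29.   0. -41. -81.]
```

```bash
python3 -m creep '{"jaw":[1,1,1,1,1,1,1,1,1,1],"translation":[[0.0005,0,0],[0,0,0],[0.0005,0,0],[0,0,0],[0,0,0],[0,0,0],[-0.01,0,0],[-0.025,0,0],[-0.04,0,0],[-0.01,0,0]],"roll":[0,0,0,0,0,0,0,0,0,0]}' 30
python3 -c "
from h import *; from plant import *
st=get_state();to(st,.5105,.2525,.12,99.2)
s=snap('scene',9);crop(s,85,180,190,280,6,'pics/l1.png')
"
```

```text
time_s: 19.65
tcp_pos: [0.5112, -0.2042, 0.1234]
eef_rot: [-18.9, 89.7, -10.9]
contact_force: [0.4, -0.9, 0.9]
gripper_width: 0.0001
tcp [ 0.5112 -0.2042  0.1234] jawyaw 97.94 tilt [ 0.0055 -0.0011 -1.    ] shift mm xyz [  3.  452.4  62.4]  dyaw 1.26deg roll -0.0220 rad (other way 3.120) t 19.65 w 0.0001 F [ 0.4 -0.9  0.9] q [ -1.  14. -23.   0. -52. -81.]
```

View pics/l1.png

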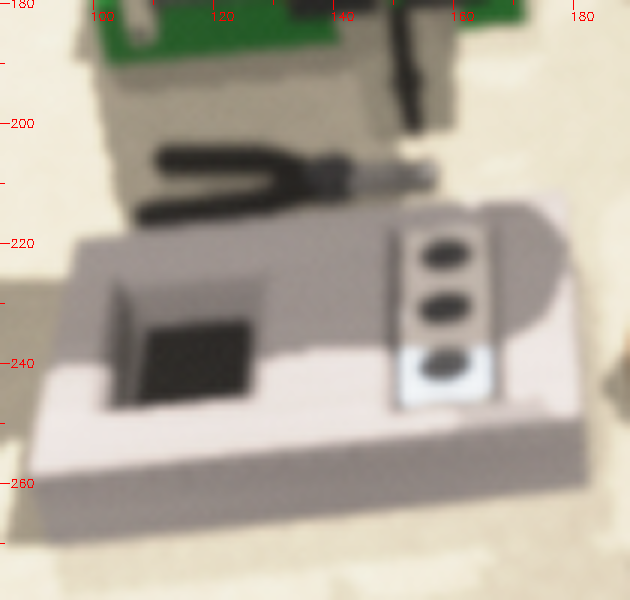

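The bar is flush in the long recess (scene (158,231)). Next is the two-cup wide insert.

```bash
python3 -m creep '{"jaw":[-0.5,-0.5,-0.5,-0.5,-0.5,-0.5,-0.5,-0.5,-0.5,-0.5],"translation":[[0,0.045,0.006],[0,0.048,0.007],[0,0.048,0.007],[0,0.048,0.007],[0,0.048,0.007],[0,0.048,0.007],[0,0.048,0.007],[0,0.048,0.007],[0,0.048,0.006],[0,0.023,0.002]],"roll":[0,0,0,0,0,0,0,0,0,-0.022]}' 30
python3 -m creep '{"jaw":[-0.5,-0.5,-0.5,-0.5,-0.5,-0.5,-0.5,-0.5,-0.5,-0.5],"translation":[[0,0,0],[0,0,0],[0,0,0],[0.01,0,0],[0.02,0,0],[0,0,0],[0,0,0],[0,0,0],[0,0,0],[0,0,0]],"roll":[0,0,0,0,0,0,0,0,0,0]}' 30
python3 -c "
from h import *; from plant import *
st=get_state();to(st,.5105,.2523,.0235,99.2)
s=snap('scene',10);crop(s,285,150,415,270,5,'pics/m1.png')
S4=lambda a:np.array(a)/5+[274.5,179.5]
print(atz(ld('scene0'),S4([(402,261),(373,216)]),.031))
print(atz(ld('top0'),np.array([(372,246),(381,318)])/5.5+[99.5,114.5],.031))
"
```

```text
time_s: 20.7
tcp_pos: [0.509, 0.2561, 0.1187]
eef_rot: [134.2, 90.0, 143.5]
contact_force: [1.0, -0.2, 0.4]
gripper_width: 0.0654
time_s: 21.7
tcp_pos: [0.5096, 0.2527, 0.0902]
eef_rot: [33.0, 89.9, 42.1]
contact_force: [0.6, -1.1, 0.3]
gripper_width: 0.0653
tcp [0.5096 0.2527 0.0902] jawyaw 99.16 tilt [ 8.e-04  8.e-04 -1.e+00] shift mm xyz [66.7 -0.6  0.8]  dyaw 0.04deg roll -0.0008 rad (other way 3.141) t 21.70 w 0.0653 F [ 0.6 -1.1  0.3] q [  46.   18.  -23.    0.  -49. -127.]
[[0.52516753 0.25435998 0.031     ]
 [0.48879254 0.24872191 0.031     ]]
[[0.52774193 0.25686273 0.031     ]
 [0.49241034 0.25171549 0.031     ]]
```

View pics/m1.png

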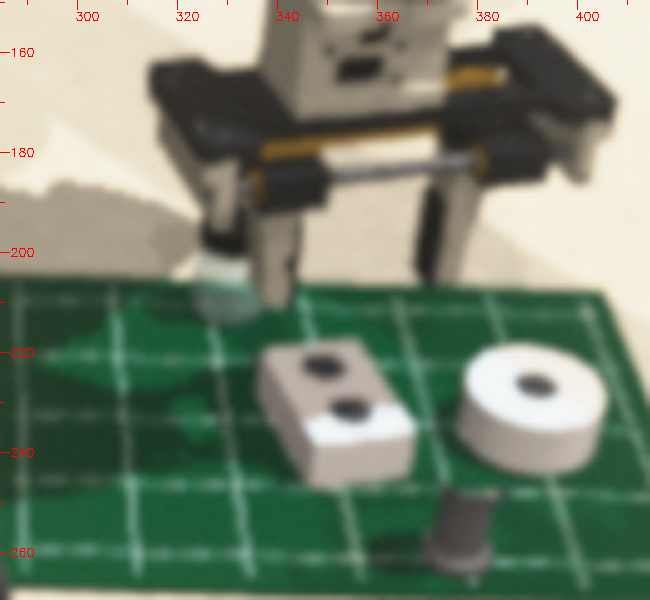

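```bash
python3 -m creep '{"jaw":[-0.5,-0.5,-0.5,-0.5,-0.2,1,1,1,1,1],"translation":[[0.025,0,0],[0.025,0,0],[0.0165,0,0],[0,0,0],[0,0,0],[0,0,0],[0,0,0],[0,0,0],[0,0,0],[0,0,0]],"roll":[0,0,0,0,0,0,0,0,0,0]}' 35
python3 -m creep '{"jaw":[1,1,1,1,1,1,1,1,1,1],"translation":[[0,0,0],[-0.005,0,0],[-0.015,0,0],[-0.025,0,0],[-0.025,0,0],[-0.025,0,0],[0,0,0],[0,0,0],[0,0,0],[0,0,0]],"roll":[0,0,0,0,0,0,0,0,0,0]}' 35
python3 -c "
from h import *; from plant import *
st=get_state();to(st,.5225,-.3035,.12,97.8)
s=snap('scene',11);crop(s,285,130,415,270,4.2,'pics/n1.png')
"
```

```text
time_s: 22.75
tcp_pos: [0.5099, 0.2531, 0.0242]
eef_rot: [29.2, 89.9, 38.4]
contact_force: [-1.7, 0.4, 5.9]
gripper_width: 0.0497
time_s: 23.75
tcp_pos: [0.5087, 0.252, 0.117]
eef_rot: [-149.5, 89.9, -140.4]
contact_force: [-0.3, -0.7, -0.7]
gripper_width: 0.0495
tcp [0.5087 0.252  0.117 ] jawyaw 99.14 tilt [-0.0016 -0.0013 -1.    ] shift mm xyz [  -2.3 -550.7  -74.6]  dyaw -1.34deg roll 0.0234 rad (other way -3.118) t 23.75 w 0.0495 F [-0.3 -0.7 -0.7] q [  46.   16.  -21.   -0.  -53. -127.]
```

View pics/n1.png

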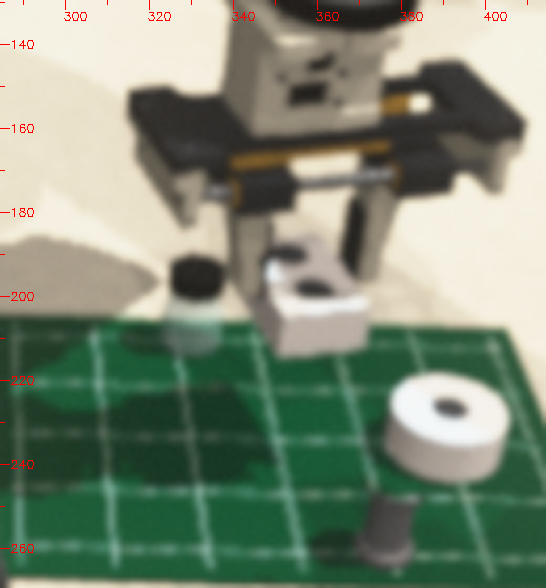

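```bash
python3 -m creep '{"jaw":[1,1,1,1,1,1,1,1,1,1],"translation":[[0,-0.03,-0.004],[0,-0.047,-0.0064],[0,-0.048,-0.0065],[0,-0.048,-0.0065],[0,-0.048,-0.0065],[0,-0.048,-0.0065],[0,-0.048,-0.0065],[0,-0.048,-0.0065],[0,-0.048,-0.0065],[0,-0.048,-0.0065]],"roll":[0,0,0,0,0,0,0,0,0,0]}' 35
python3 -m creep '{"jaw":[1,1,1,1,1,1,1,1,1,1],"translation":[[0,-0.048,-0.0065],[0,-0.038,-0.005],[0,0,0],[0,0,0],[0.01,0,0],[0.02,0,0],[0.01,0,0],[0,0,0],[0,0,0],[0,0,0]],"roll":[0,0,0.0234,0,0,0,0,0,0,0]}' 35
python3 -c "
from h import *; from plant import *
st=get_state();to(st,.5232,-.3029,.066,97.8)
"
```

```text
time_s: 24.8
tcp_pos: [0.5206, -0.2145, 0.1176]
eef_rot: [165.7, 90.0, 174.9]
contact_force: [0.6, 0.8, -1.0]
gripper_width: 0.0491
time_s: 25.8
tcp_pos: [0.524, -0.2991, 0.0788]
eef_rot: [-29.4, 89.9, -21.6]
contact_force: [-0.8, -0.0, -1.2]
gripper_width: 0.0492
tcp [ 0.524  -0.2991  0.0788] jawyaw 97.87 tilt [ 1.1e-03 -4.0e-04 -1.0e+00] shift mm xyz [12.8 -3.7 -1.4]  dyaw -0.07deg roll 0.0011 rad (other way -3.140) t 25.80 w 0.0492 F [-0.8 -0.  -1.2] q [-11.  21. -19.   0. -49. -71.]
```

```bash
python3 -m creep '{"jaw":[1,1,1,1,1,1,1,1,1,1],"translation":[[0,-0.0037,-0.001],[0,0,0],[0.005,0,0],[0.006,0,0],[0,0,0],[0,0,0],[0,0,0],[0,0,0],[0,0,0],[0,0,0]],"roll":[0,0,0,0,0,0,0,0,0,0]}' 35
python3 -c "
from h import *; from plant import *
np.set_printoptions(precision=4,suppress=True)
st=get_state();to(st,.5232,-.3029,.048,97.8)
s=snap('scene',12);crop(s,85,180,190,280,6,'pics/o1.png')
t=snap('top',12);crop(t,310,125,405,205,6,'pics/o2.png')
"
```

```text
time_s: 26.8
tcp_pos: [0.523, -0.303, 0.0672]
eef_rot: [-21.5, 90.0, -13.7]
contact_force: [0.1, 0.4, -1.7]
gripper_width: 0.0494
tcp [ 0.523  -0.303   0.0672] jawyaw 97.82 tilt [ 0.0002 -0.     -1.    ] shift mm xyz [19.2  0.1  0.3]  dyaw -0.02deg roll 0.0003 rad (other way -3.141) t 26.80 w 0.0494 F [ 0.1  0.4 -1.7] q [-12.  22. -20.   0. -48. -71.]
```

View pics/o1.png

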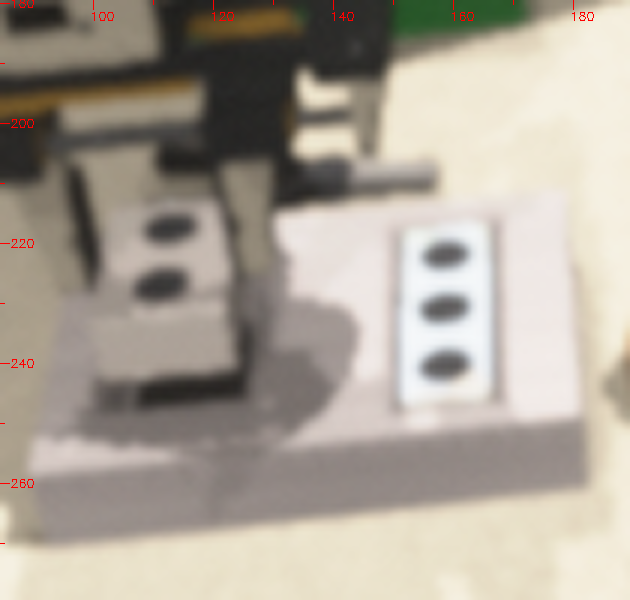

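View pics/o2.png

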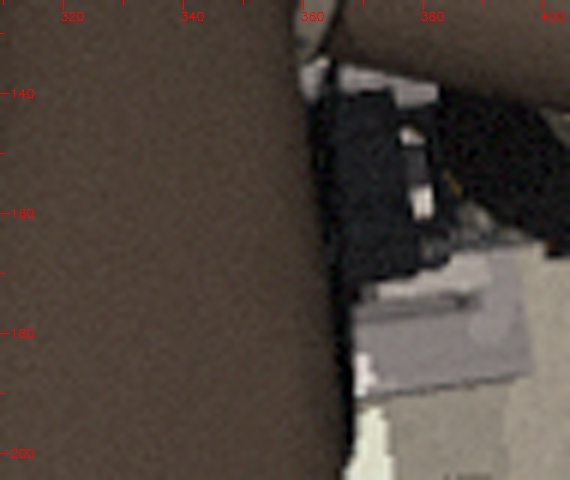

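```bash
python3 -c "
from h import *
np.set_printoptions(precision=4,suppress=True)
s=ld('scene12');z=.0672+.0075
a=np.radians(7.8);u=np.array([np.cos(a),np.sin(a)]);v=np.array([-u[1],u[0]])
bf=lambda P:np.c_[P[:,:2]@u,P[:,:2]@v]
S=lambda a:np.array(a)/6+[84.5,179.5]
C=bf(atz(s,S([(169,228),(161,285)]),z));print(C,C.mean(0))
print('near top edge',bf(atz(s,S([(95,308),(235,300)]),z)))
print('near bottom edge',bf(atz(s,S([(100,382),(238,374)]),z-.028)))
Q=bf(atz(s,np.array([(295,325),(115,340),(135,195),(312,180)])/7+[84.5,199.5],.036));print(Q,Q.mean(0))
B=bf(atz(s,S([(446,255),(446,308),(445,364)]),.036));print('bar cups now',B)
print('TCP',np.array([.523,-.303])@u,np.array([.523,-.303])@v)"
```

```text
[[ 0.4564 -0.3736]
 [ 0.4936 -0.3735]] [ 0.475  -0.3736]
near top edge [[ 0.5039 -0.3967]
 [ 0.5081 -0.3454]]
near bottom edge [[ 0.512  -0.3993]
 [ 0.5161 -0.3483]]
[[ 0.5181 -0.3444]
 [ 0.5158 -0.4015]
 [ 0.4368 -0.4029]
 [ 0.4388 -0.3431]] [ 0.4774 -0.373 ]
bar cups now [[ 0.4382 -0.2725]
 [ 0.474  -0.2726]
 [ 0.5096 -0.2731]]
TCP 0.47703930211897083 -0.3711758400459886
```

Insert and recess agree in the scene view (across −0.3736 against −0.373, along 0.475 against 0.474–0.477). Lowering and releasing.

```bash
python3 -m creep '{"jaw":[1,1,1,1,1,1,1,1,1,1],"translation":[[0.005,0.0005,0],[0.005,0,0],[0.004,0,0],[0.003,0,0],[0.003,0,0],[0.002,0,0],[0,0,0],[0,0,0],[0,0,0],[0,0,0]],"roll":[0,0,0,0,0,0,0,0,0,0]}' 35
python3 -c "
from h import *; from plant import *
st=get_state();to(st,.5232,-.3029,.0385,97.8)
s=snap('scene',13);crop(s,85,180,190,280,6,'pics/p1.png')
"
```

```text
time_s: 27.9
tcp_pos: [0.5229, -0.3026, 0.0453]
eef_rot: [-24.3, 90.0, -16.5]
contact_force: [-0.4, -0.4, -0.9]
gripper_width: 0.0495
tcp [ 0.5229 -0.3026  0.0453] jawyaw 97.82 tilt [ 3.e-04 -1.e-04 -1.e+00] shift mm xyz [ 6.8 -0.3  0.2]  dyaw -0.02deg roll 0.0003 rad (other way -3.141) t 27.90 w 0.0495 F [-0.4 -0.4 -0.9] q [-12.  24. -21.   0. -45. -71.]
```

View pics/p1.png

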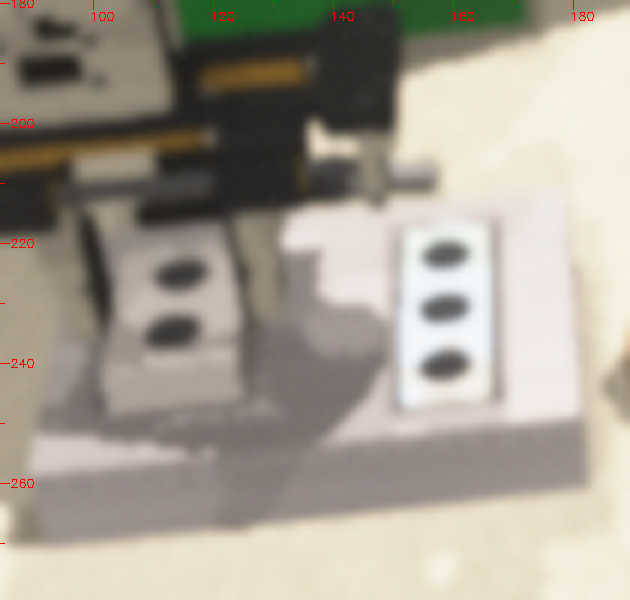

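It is entering with no contact force. Lowering the rest, releasing, then raising and closing the fingers.

```bash
python3 -m creep '{"jaw":[1,1,1,1,1,-0.2,-0.35,-0.4,-0.45,-0.45],"translation":[[0.002,0,0],[0.002,0,0],[0.002,0,0],[0.0005,0,0],[0,0,0],[0,0,0],[0,0,0],[0,0,0],[0,0,0],[0,0,0]],"roll":[0,0,0,0,0,0,0,0,0,0]}' 35
python3 -c "
from h import *; from plant import *
st=get_state();to(st,.5232,-.3029,.073,97.8)"
python3 -m creep '{"jaw":[-0.45,-0.45,-0.45,0.5,1,1,1,1,1,1],"translation":[[0,0,0],[-0.01,0,0],[-0.025,0,0],[0,0,0],[0,0,0],[0,0,0],[0,0,0],[0,0,0],[0,0,0],[0,0,0]],"roll":[0,0,0,0,0,0,0,0,0,0]}' 30
python3 -c "
from h import *; from plant import *
st=get_state();to(st,.5232,-.3029,.036,97.8)
s=snap('scene',14);crop(s,85,180,190,280,6,'pics/q1.png')
"
```

```text
time_s: 28.95
tcp_pos: [0.5229, -0.3026, 0.0385]
eef_rot: [-164.4, 90.0, -156.6]
contact_force: [0.6, -0.5, -0.5]
gripper_width: 0.0631
tcp [ 0.5229 -0.3026  0.0385] jawyaw 97.82 tilt [-0. -0. -1.] shift mm xyz [-34.5  -0.4   0.3]  dyaw -0.02deg roll 0.0003 rad (other way -3.141) t 28.95 w 0.0631 F [ 0.6 -0.5 -0.5] q [-12.  24. -21.   0. -45. -71.]
time_s: 29.95
tcp_pos: [0.5227, -0.3026, 0.0733]
eef_rot: [160.9, 90.0, 168.7]
contact_force: [-0.5, -0.1, -0.3]
gripper_width: 0.0126
tcp [ 0.5227 -0.3026  0.0733] jawyaw 97.81 tilt [-5.e-04  1.e-04 -1.e+00] shift mm xyz [37.3 -0.4  0.5]  dyaw -0.01deg roll 0.0002 rad (other way -3.141) t 29.95 w 0.0126 F [-0.5 -0.1 -0.3] q [-12.  22. -19.   0. -49. -71.]
```

View pics/q1.png

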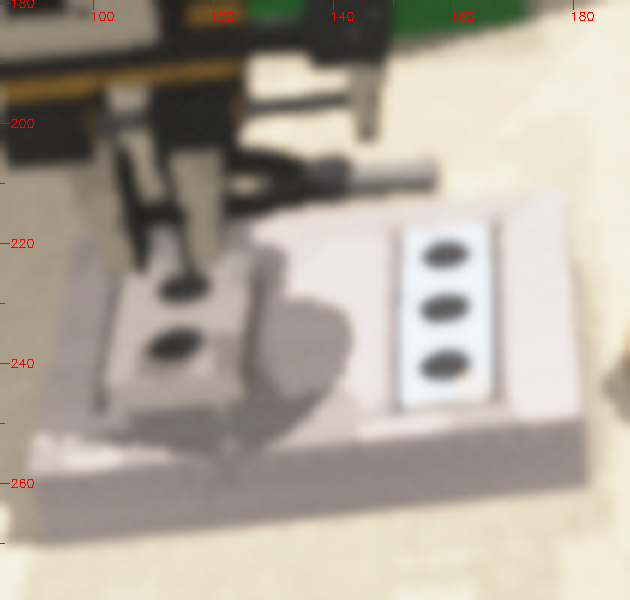

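The wide insert is in, level and proud (scene (114,237)). Pressing it down.

```bash
python3 -m creep '{"jaw":[1,1,1,1,1,1,1,1,1,1],"translation":[[0.005,0,0],[0.01,0,0],[0.008,0,0],[0.002,0,0],[0.0015,0,0],[0.0015,0,0],[0.0015,0,0],[0.0015,0,0],[0.0015,0,0],[0.0015,0,0]],"roll":[0,0,0,0,0,0,0,0,0,0]}' 30
python3 -m creep '{"jaw":[1,1,1,1,1,1,1,1,1,1],"translation":[[0.001,0,0],[0.001,0,0],[0.0005,0,0],[0.0005,0,0],[0.0005,0,0],[0,0,0],[0,0,0],[0,0,0],[0,0,0],[0,0,0]],"roll":[0,0,0,0,0,0,0,0,0,0]}' 30
python3 -c "
from h import *; from plant import *
st=get_state();to(st,.5232,-.3029,.036,97.8)"
```

```text
time_s: 31.0
tcp_pos: [0.5229, -0.3026, 0.0404]
eef_rot: [-35.0, 90.0, -27.1]
contact_force: [-2.2, 0.9, 5.4]
gripper_width: 0.0005
time_s: 32.0
tcp_pos: [0.5229, -0.3026, 0.0367]
eef_rot: [-38.0, 90.0, -30.2]
contact_force: [-2.6, 1.3, 4.5]
gripper_width: 0.0002
tcp [ 0.5229 -0.3026  0.0367] jawyaw 97.82 tilt [ 4.e-04 -2.e-04 -1.e+00] shift mm xyz [ 0.7 -0.3  0.3]  dyaw -0.02deg roll 0.0004 rad (other way -3.141) t 32.00 w 0.0002 F [-2.6  1.3  4.5] q [-12.  24. -21.   0. -44. -71.]
```

```bash
python3 -m creep '{"jaw":[1,1,1,1,1,1,1,1,1,1],"translation":[[0.0005,0,0],[0.0005,0,0],[0,0,0],[0.0005,0,0],[0,0,0],[0,0,0],[0,0,0],[0,0,0],[0,0,0],[0,0,0]],"roll":[0,0,0,0,0,0,0,0,0,0]}' 30
python3 -c "
from h import *; from plant import *
st=get_state();to(st,.5232,-.3029,.036,97.8)"
```

```text
time_s: 33.0
tcp_pos: [0.5229, -0.3027, 0.0363]
eef_rot: [-43.8, 89.9, -36.0]
contact_force: [-4.6, 2.2, 14.7]
gripper_width: 0.0003
tcp [ 0.5229 -0.3027  0.0363] jawyaw 97.84 tilt [ 7.e-04 -5.e-04 -1.e+00] shift mm xyz [ 0.3 -0.3  0.3]  dyaw -0.04deg roll 0.0007 rad (other way -3.141) t 33.00 w 0.0003 F [-4.6  2.2 14.7] q [-12.  24. -21.   0. -44. -71.]
```

It hit a hard stop at the same height (36.3 mm). Retreating clear of the base to check it with both cameras.

```bash
python3 -m creep '{"jaw":[1,1,1,1,1,1,1,1,1,1],"translation":[[-0.01,0,0],[-0.025,0,0],[-0.04,0,0],[-0.04,0,0],[-0.03,0,0],[0,0.045,0.006],[0,0.045,0.006],[0,0.045,0.006],[0,0.045,0.006],[0,0.045,0.006]],"roll":[0,0,0,0,0,0,0,0,0,0]}' 30
python3 -m creep '{"jaw":[0,0,0,0,0,0,0,0,0,0],"translation":[[0,0.045,0.006],[0,0.045,0.006],[0,0.045,0.006],[0,0.045,0.006],[0,0.03,0],[0,0,0],[0,0,0],[0,0,0],[0,0,0],[0,0,0]],"roll":[0,0,0,0,0,0,0,0,0,0]}' 30
python3 -c "
from h import *; from plant import *
st=get_state();to(st,.5232,.1,.2)
s=snap('scene',15);crop(s,85,190,190,280,7,'pics/r1.png')
t=snap('top',15);crop(t,310,125,405,205,8,'pics/r2.png')
cv2.imwrite('pics/r3.png',s['image'][:,:,::-1]);cv2.imwrite('pics/r4.png',t['image'][:,:,::-1])
"
```

```text
time_s: 34.0
tcp_pos: [0.5219, -0.0739, 0.1802]
eef_rot: [3.7, 89.9, 11.5]
contact_force: [1.1, -0.0, -0.6]
gripper_width: 0.0001
time_s: 35.0
tcp_pos: [0.5173, 0.1348, 0.1797]
eef_rot: [27.1, 90.0, 34.9]
contact_force: [0.5, 1.5, -0.5]
gripper_width: 0.0434
tcp [0.5173 0.1348 0.1797] jawyaw 97.73 tilt [ 1.e-04  1.e-04 -1.e+00] shift mm xyz [-20.3 -35.3   1.2]  t 35.00 w 0.0434 F [ 0.5  1.5 -0.5] q [  36.    9.  -21.    0.  -60. -118.]
```

View pics/r1.png

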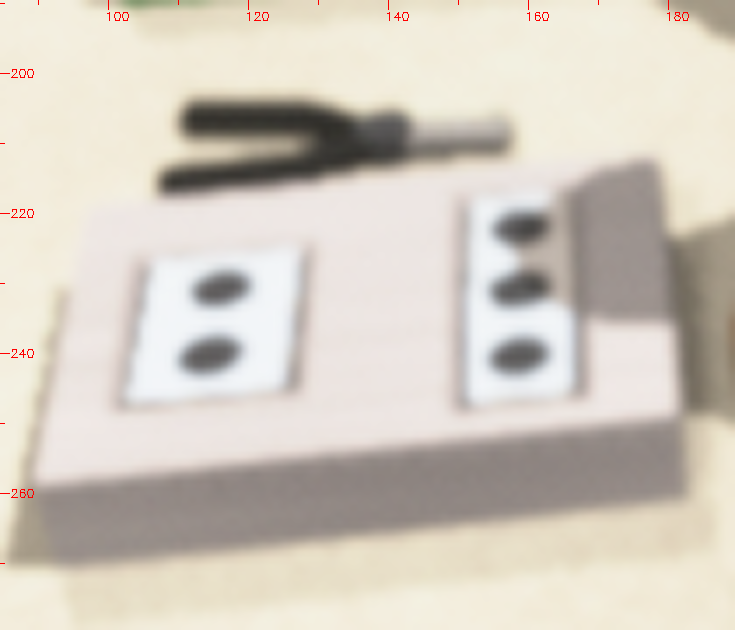

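View pics/r2.png

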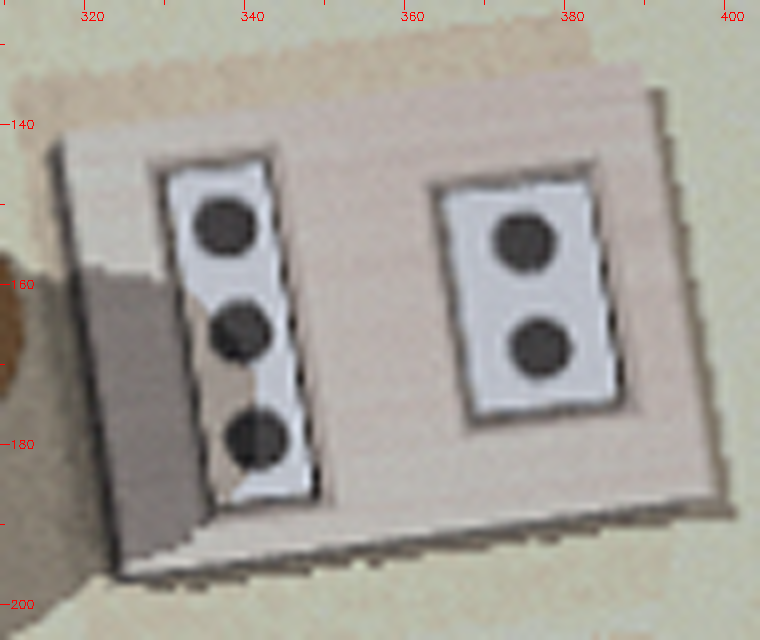

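View pics/r3.png

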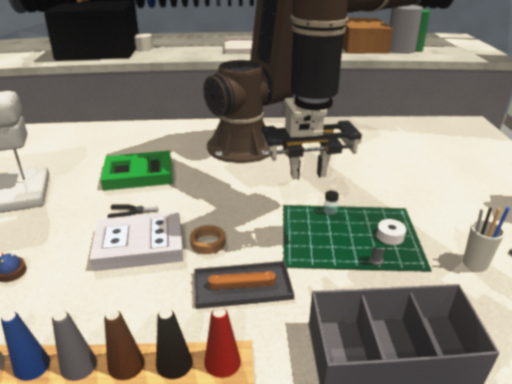

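View pics/r4.png

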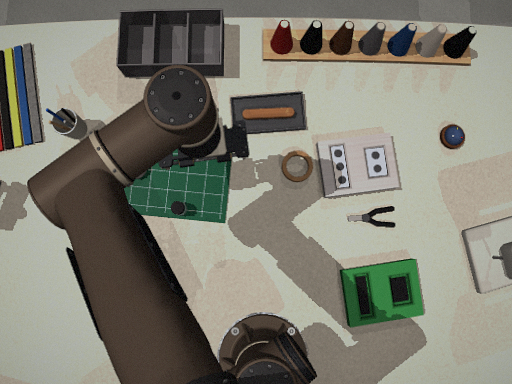

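Both inserts look flush: scene (115,236) and (158,231), top (377,161) and (339,166). The puck, jar, spool, tape and pliers haven't moved. One numeric check of the insert heights from the cups.

```bash
python3 -c "
from h import *
np.set_printoptions(precision=4,suppress=True)
t=ld('top15');s=ld('scene15')
F=lambda a:np.array(a)/8+[309.5,124.5]
S=lambda a:np.array(a)/7+[84.5,189.5]
print(tri(t,F([(225,226),(240,332),(256,439),(523,242),(540,348)]),s,S([(519,355),(520,289),(521,228),(210,355),(221,288)])))
"
```

```text
[[ 0.5444 -0.1992  0.0375  0.0033]
 [ 0.5087 -0.2036  0.0375  0.0034]
 [ 0.4731 -0.2083  0.0369  0.0032]
 [ 0.5399 -0.3004  0.037   0.0041]
 [ 0.504  -0.3047  0.0373  0.0036]]
```

```bash
python3 -c "
from plant import *
print(close_job()); print(get_state()['time_s'])"
```

```text
the job is handed in; nothing more can be done
None
the job is handed in; nothing more can be done
```

The job is done and handed in at about 35 s of the 72 s allowed. I laid the presser flat in the steel tray, then set the long and the wide insert into the aluminium base and pressed each one down.

- **Flushness:** both presses ended on a hard stop with the fingertips at 36.3 mm, at about 10 N and 15 N when last read. The inserts' tops triangulate to 37–37.5 mm and sit level. This method read about 2 mm high on the mat, so that fits the 36 mm base top. Both also look flush in the two camera views.
- **Everything else:** the presser lies inside the tray rim, and the puck, jar, spool, tape and pliers look unmoved. The gripper was about 0.18 m up and touching nothing.
- **Disagreement:** the two cameras differed by about 3 mm in y. I settled it by where the jaws closed on the bar, and both inserts then went in with no side force.

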